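Load the glaze-drying carousel and run its warm and cool passes

TASK

Lay every terracotta test tile that is on the bench flat and centred on a stilt of the drying carousel, one tile to a stilt. Then turn the carousel the shorter way round until its red arrow points at the red-capped warm-air outlet and press the green start button fully down; after that turn it, again the shorter way, until the arrow points at the blue-capped cool-air outlet and press the button once more. At the end the tiles must still lie centred on their stilts; leave the other things on the bench where they are.

Things in the scene. Friction and masses are not known exactly. Their poses are not given: they have to be found in the camera images.
- tile0_mid (a point): centre of a square terracotta glaze-test tile with a round blue spot on both faces, 50 x 50 mm, 20 mm thick, about 90 g, either face may be up; x and y are parallel to its edges, z is square to its faces. Starts flat on the table; may be absent (None)
- tile1_mid (a point): centre of a square terracotta glaze-test tile with a round blue spot on both faces, 50 x 50 mm, 20 mm thick, about 90 g, either face may be up; x and y are parallel to its edges, z is square to its faces. Starts flat on the table; may be absent (None)
- tile2_mid (a point): centre of a square terracotta glaze-test tile with a round blue spot on both faces, 50 x 50 mm, 20 mm thick, about 90 g, either face may be up; x and y are parallel to its edges, z is square to its faces. Starts flat on the table; may be absent (None)
- tile3_mid (a point): centre of a square terracotta glaze-test tile with a round blue spot on both faces, 50 x 50 mm, 20 mm thick, about 90 g, either face may be up; x and y are parallel to its edges, z is square to its faces. Starts flat on the table; may be absent (None)
- tile4_mid (a point): centre of a square terracotta glaze-test tile with a round blue spot on both faces, 50 x 50 mm, 20 mm thick, about 90 g, either face may be up; x and y are parallel to its edges, z is square to its faces. Starts flat on the table; may be absent (None)
- stilt0 (a point): centre of the flat top of one of the five white square stilts (28 x 28 mm, 22 mm tall) that stand in a circle of 110 mm radius on the carousel's steel deck, 72 degrees apart, 50 mm above the table; turns with the deck; x and y parallel to the deck's, z up
- stilt1 (a point): centre of the flat top of one of the five white square stilts (28 x 28 mm, 22 mm tall) that stand in a circle of 110 mm radius on the carousel's steel deck, 72 degrees apart, 50 mm above the table; turns with the deck; x and y parallel to the deck's, z up
- stilt2 (a point): centre of the flat top of one of the five white square stilts (28 x 28 mm, 22 mm tall) that stand in a circle of 110 mm radius on the carousel's steel deck, 72 degrees apart, 50 mm above the table; turns with the deck; x and y parallel to the deck's, z up
- stilt3 (a point): centre of the flat top of one of the five white square stilts (28 x 28 mm, 22 mm tall) that stand in a circle of 110 mm radius on the carousel's steel deck, 72 degrees apart, 50 mm above the table; turns with the deck; x and y parallel to the deck's, z up
- stilt4 (a point): centre of the flat top of one of the five white square stilts (28 x 28 mm, 22 mm tall) that stand in a circle of 110 mm radius on the carousel's steel deck, 72 degrees apart, 50 mm above the table; turns with the deck; x and y parallel to the deck's, z up
- mark (a point): point on the deck's surface (28 mm above the table) on the red arrow, 130 mm from the deck's axis; midway between stilt0 and stilt4; its x axis points outward from the deck's axis along the arrow, z up. The round deck has a radius of 148 mm and turns endlessly either way
- hub (a point): centre of the black bar-shaped hand grip on the deck's axis, 83 mm above the table; the bar is 66 mm long along its x axis (the same direction as the red arrow; that end is red), 18 mm thick along y, 30 mm high, on a round stem of 36 mm; turns with the deck
- deck (a joint): angle of the carousel deck, rad, 0 when the arrow lies along the x axis of axle, counts on past a full turn; grows counter-clockwise seen from above, no stops; friction of about 0.12 N m keeps it where it is left; the tiles ride on their stilts by friction alone and creep if it is turned in jerks
- axle (a point): centre of the fixed round base under the deck, on the deck's axis, 18 mm above the table; does not turn. The outlets stand on its far side, one to its left (+y) and one to its right, which is which varies
- warm_top (a point): centre of the top of the warm-air outlet, an upright aluminium stub column with a RED cap of 48 mm diameter, 72 mm high, fixed, about 0.2 m from the deck's axis
- cool_top (a point): centre of the top of the cool-air outlet, the same but with a BLUE cap; about 120 degrees round the deck's axis from the red one
- start_top (a point): centre of the top of the green start button (32 mm across) on the grey control box (110 x 90 mm, 45 mm high, its short control panel on the far side); pressed straight down
- start (a joint): travel of the start button, m: 0 = out, 0.006 = fully down, spring return, about 5 N
- bowl_mid (a point): middle of a white bowl, 90 mm across, 45 mm high; to be left alone
- glaze_jar_mid (a point): middle of an amber jar, 60 mm across, 85 mm high; to be left alone
- mug_mid (a point): middle of a blue mug, 76 mm across, 85 mm high; to be left alone
- brush_mid (a point): origin of a brush lying on the table; to be left alone
- rib_mid (a point): origin of a spatula lying on the table; to be left alone
- prop_mid (a point): middle of an upright white kiln post, 35 x 35 x 70 mm; to be left alone
Mind the look-alikes: they are no part of the job. What is shaped like the part that bears tile3_mid but black or purple is not meant. Leave any turquoise look-alike of the part that bears warm_top alone.

How it is judged:
By the outcome, as a careful person would: the job done as asked, in the order asked, and still so for the second after the job is handed in, with the robot touching nothing.
Of tile0, tile1, tile2, tile3, tile4 only 3 to 5 are there at a start; the rules pass over those that are not, and their reading is None.
At some moment in a run one of tile0, tile1, tile2, tile3, tile4 may be knocked a few centimetres aside while the robot is not near it.
Once in a run the grip may slacken for a moment while it holds something.
It also fails if it takes over 210 s, if anything falls off the work surface, if the arm or the gripper's body presses on something with over 40 N, if the wrist force passes 120 N, or if a joint passes its speed limit or range.

ROBOT

A 6-joint arm with a two-finger parallel gripper is mounted at the origin on the work surface. World frame = base frame: x ahead of the robot, y to its left, z up, the work surface at z = 0. Lengths are in mm, angles in rad, forces in N, time in s.
With the tool pointing down it reaches from about 400 to 925 mm from the base axis. Payload 3.4 kg.
Tool frame: the origin (TCP) lies where the fingers leave the gripper's body, on its centre line; the fingertips stand 73 mm ahead of it and the grasp point (between the pads) lies 54 mm ahead of it; z points along the fingers, y is the direction in which the jaws open and shut (so a half turn about z gives the same grasp; the last joint's range is limited). The gripper opens to 85 mm and grips with 20 to 120 N. Pads are 22 mm wide; open, the fingers measure 114 mm over their backs; the gripper's body (76 mm by 85 mm) begins 54 mm behind the grasp point. The pads swing forward as they close: fully open they stand 13 mm farther back than shut.
Start: joints at [1.254, 0.307, 1.506, -0, 1.328, -0.073], TCP at [138.824, 557.996, 303.905] pointing down, gripper open.
Joint ranges: [-3.12, 3.12], [-1.05, 2.28], [0.14, 2.33], [-1.42, 4.57], [0.1, 2.73], [-2.68, 2.68]. Speed limits (rad/s): [2.57, 2.57, 3.14, 3.14, 3.14, 3.14].

INTERFACE

Orientations are given as [roll, pitch, yaw] about the fixed x, y, z axes, in that order (R = Rz(yaw) Ry(pitch) Rx(roll)).
In Python, from cell import sensors, viewer, arm, models gives the robot as it stands. The module is installed in compiled form; this text tells all that it offers.
- The arm moves only by the shell command python3 -m crank 'ROWS'. ROWS is JSON, a list that holds one entry, the list of rows, each a list of 7 numbers: the turn, a rotation vector about the tool's x, y, z in degrees, then the shift along the tool's x, y, z in m, then the closure, from 0 (fully open) to 1 (shut). A call has 1 to 10 rows; each row is the pose to reach, as a shift and turn from the pose commanded when the call began, along the tool's axes at that moment; what a row does not reach only later rows make up. A row lasts 1/12 s, in which the tool goes at most 41.7 mm and 7.16 degrees, less where a joint would pass 70% of its speed; a pose out of reach is approached as far as the arm can. A call with a gripper value outside its range is refused whole. The fingers move at their own pace and stop on an object; the grip force is fixed at half the most. Time passes only in rows, so rows that repeat a pose let the fingers close. It gives the time, the measured TCP pose, the force and the opening at its end, in the units of the state.
- sensors.get_obs(): the state, without advancing time (a new reading comes with each control period).
- viewer.read_camera(name): name is "side" or "top"; returns a dict with "frame" (480x640x3 uint8, red, green, blue), "range_z" (480x640 float32, mm along the optical axis (not along the pixel's ray), 0 where there is no reading), "fx", "fy", "cx", "cy" (pixels), "R" (3x3) and "t" (3): a world point X has camera coordinates R X + t. Camera axes: x right, y down, z forward; pixel columns grow to the right and rows downward; lengths in mm; the calibration is good to about 2 mm. A picture is of the moment at which its call begins.
- arm.job_done(): hands the job in, once; it reports no verdict.
Trained networks look in a picture, given as the dict that the camera call returned (one of the last four; its "shot" number tells which), for a name from the list of things; names that differ only in an ending like _2 or _b are one class to them, and where a whole thing is asked for, a point or a joint stands for the part that bears it (a point fixed in the world has none). Each returns a list of dicts, best first, with "p" (0 to 1); they miss things now and then, are a little off and sometimes report something else, mostly with a low value. They report only what shows in the picture. A call takes as long as a camera call. They do not tell look-alikes from the thing itself.
- models.spot_in(picture, name): "box" ([left, top, right, bottom] in pixels, round what is visible of it).
The state is a dict: "time_s": time; "joint_pos": joint angles; "joint_velocities": joint speeds; "joint_efforts": joint torques, N m; "tcp_pos": TCP position; "tool_rot": TCP orientation; "wrist_force": force on the tool from outside, world axes, zero at the start; "ft_torque": the same for the moment, N m; "grip_width": finger opening in mm.
Only numpy, scipy, OpenCV 4.12 (cv2) and the standard library are available. Lean on these libraries where they do the work, as an engineer would, in place of code of your own. Each camera call takes 0.05 s, during which the arm holds its last target.

## Working session

There is one attempt and no reset: what is moved stays moved. The work goes in short steps, Python scripts to look and compute and a shell command to move; the robot and the scene stay as the last step left them, time stands still between calls to the robot, and variables do not carry over. Pictures are saved under pics/ and viewed, and the job is handed in when it is done.

```bash
mkdir -p pics; ls; python3 - <<'E'
from cell import sensors, viewer
import cv2
print(sensors.get_obs())
for n in ("top","side"):
    d=viewer.read_camera(n)
    cv2.imwrite(f"pics/{n}0.png",d["frame"][:,:,::-1])
    print(n,d["fx"],d["fy"],d["cx"],d["cy"],d["R"],d["t"],d["shot"])
E
```

```text
pics
{'time_s': 0.0, 'joint_pos': array([ 1.25351304e+00,  3.07586248e-01,  1.50765819e+00, -2.00577279e-05,
        1.32840653e+00, -7.35077018e-02]), 'joint_velocities': array([ 0.00121063, -0.00141914, -0.00048574, -0.0011617 ,  0.00045312,
       -0.00126212]), 'joint_efforts': array([-8.64411541e-04, -4.57556212e+01, -2.51914412e+01,  4.75731831e-04,
        1.31124014e-02, -1.81955038e-07]), 'tcp_pos': array([138.65066833, 557.47365982, 302.97903558]), 'tool_rot': array([-3.13953847e+00, -1.31756961e-04,  2.89782177e+00]), 'wrist_force': array([ 0.23376186,  0.4912257 , -1.04228011]), 'ft_torque': array([-0.02493893,  0.01569794, -0.00346476]), 'grip_width': 85.26793794540374}
top 487.02944487167986 487.02944487167986 319.22761092607976 232.8683476602181 [[-1.16484338e-03 -9.99846062e-01  1.75070294e-02]
 [-9.94701651e-01 -6.41181490e-04 -1.02801817e-01]
 [ 1.02797217e-01 -1.75340190e-02 -9.94547782e-01]] [  -9.26656816  551.68515714 1177.7278274 ] 1
side 483.909658966376 483.909658966376 322.5088234053132 243.42883988874468 [[ 0.931835   -0.36281428 -0.00702351]
 [-0.2607337  -0.65594358 -0.70834735]
 [ 0.25239151  0.66189412 -0.70582909]] [-504.39216399  206.03576206 1110.253191  ] 2
```

View pics/top0.png

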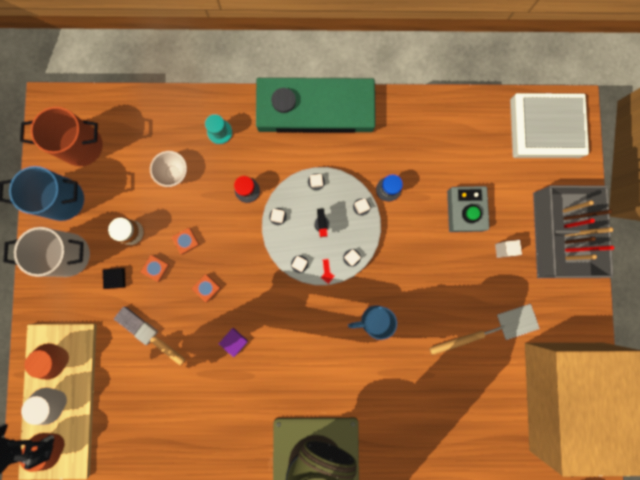

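View pics/side0.png

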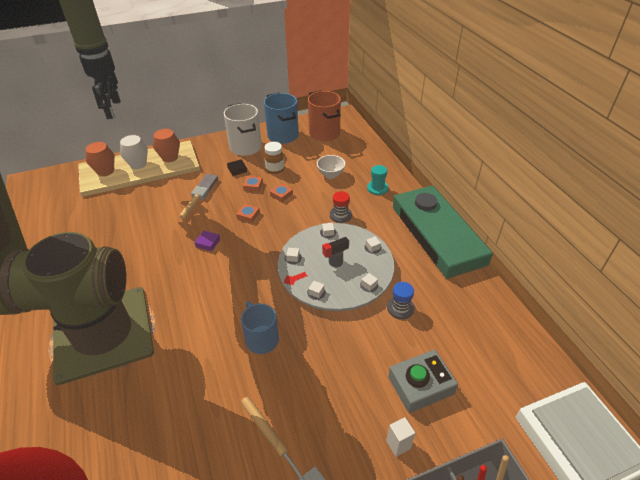

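```bash
cat > h.py <<'E'
import numpy as np, cv2
from cell import sensors, viewer, arm, models
def cloud(d):
    v,u=np.mgrid[0:480,0:640]; z=d["range_z"].astype(float)
    c=np.stack([(u-d["cx"])/d["fx"]*z,(v-d["cy"])/d["fy"]*z,z],-1)
    return (c-d["t"])@d["R"]      # R^T (c-t)
def proj(d,X):
    c=np.asarray(X,float)@d["R"].T+d["t"]; return c[...,:2]/c[...,2:]*[d["fx"],d["fy"]]+[d["cx"],d["cy"]]
def ray(d,uv,z):
    r=np.array([(uv[0]-d["cx"])/d["fx"],(uv[1]-d["cy"])/d["fy"],1.])@d["R"]; o=-d["t"]@d["R"]
    return o+r*(z-o[2])/r[2]
def hsv(d): return cv2.cvtColor(d["frame"],cv2.COLOR_RGB2HSV)
def blobs(mask,amin=15):
    n,l,s,c=cv2.connectedComponentsWithStats(mask.astype(np.uint8))
    return [(l==i,s[i],c[i]) for i in range(1,n) if s[i][4]>=amin]
E
python3 - <<'E'
from h import *
for n in ("top","side"):
    d=viewer.read_camera(n); P=cloud(d); H=hsv(d); h,s,v=[H[...,i].astype(int) for i in range(3)]
    print(n)
    for name,m in {"blue":(h>95)&(h<125)&(s>60),"red":((h<5)|(h>174))&(s>180)&(v>120),"white":(s<45)&(v>150),"green":(h>50)&(h<75)&(s>150)&(v>90),"terra":((h<8)|(h>172))&(s>100)&(v>120)}.items():
        for b,st,c in blobs(m):
            p=P[b]; ok=(p[:,0]>250)&(p[:,0]<1100)&(abs(p[:,1])<650)
            if ok.mean()<.5: continue
            print(name,st[4],np.round(c),np.round(np.median(p,0)),np.round(p[:,2].max()))
    print([(np.round(x["box"]),round(x["p"],2)) for x in models.spot_in(d,"tile0_mid")])
E
```

```text
top
blue 342 [392. 185.] [ 665. -184.   72.] 1228.0
blue 71 [184. 240.] [534. 325.  20.] 1228.0
blue 80 [154. 268.] [465. 398.  20.] 1228.0
blue 91 [205. 288.] [416. 271.  21.] 25.0
blue 891 [378. 322.] [ 332. -154.    9.] 1228.0
red 295 [244. 186.] [661. 172.  72.] 1228.0
red 96 [581. 223.] [ 567. -613.  117.] 176.0
red 52 [323. 232.] [548. -17.  98.] 103.0
red 159 [590. 248.] [ 508. -638.  108.] 177.0
red 130 [327. 272.] [451. -28.  29.] 35.0
white 4463 [549. 125.] [ 823. -587.   50.] 1228.0
white 66 [178. 165.] [726. 348.  11.] 22.0
white 8379 [320. 224.] [567.  -4.  29.] 1228.0
white 376 [120. 229.] [555. 459.  85.] 1228.0
white 156 [513. 248.] [ 511. -473.   71.] 1228.0
white 378 [526. 321.] [ 333. -526.    3.] 1228.0
white 206 [144. 333.] [308. 416.  20.] 1228.0
green 146 [473. 213.] [ 596. -380.   66.] 72.0
terra 326 [243. 185.] [662. 174.  72.] 1228.0
terra 114 [581. 223.] [ 567. -613.  118.] 176.0
terra 75 [323. 232.] [547. -17.  98.] 103.0
terra 222 [590. 249.] [ 508. -640.   90.] 177.0
terra 206 [327. 272.] [453. -28.  29.] 35.0
terra 32 [155. 270.] [459. 392.  21.] 25.0
t
[... 546 characters left out ...]
247.] [543. -19.  98.] 102.0
red 103 [294. 278.] [453. -28.  29.] 34.0
red 82 [482. 472.] [ 562. -613.  165.] 177.0
white 48 [252. 111.] [545. 634. 129.] 134.0
white 16 [225. 116.] [447. 616. 127.] 135.0
white 137 [272. 147.] [554. 457.  85.] 89.0
white 123 [336. 164.] [735. 378.  24.] 926.0
white 91 [199. 190.] [306. 413.  20.] 26.0
white 5424 [338. 266.] [557. -36.  28.] 926.0
white 7827 [581. 436.] [ 816. -600.   51.] 926.0
white 336 [402. 429.] [ 510. -476.   70.] 926.0
terra 199 [340. 198.] [658. 167.  72.] 926.0
terra 73 [326. 248.] [541. -18.  97.] 102.0
terra 158 [294. 278.] [453. -28.  29.] 34.0
terra 94 [482. 472.] [ 562. -613.  165.] 177.0
[(array([273., 179., 292., 201.]), 0.49)]
```

```bash
cat >> h.py <<'E'
def rects(d,zlo,zhi,region,amin=30):
    """regions at a height band -> (centre, size, angle deg) in world xy"""
    P=cloud(d); m=(P[...,2]>zlo)&(P[...,2]<zhi)&(P[...,0]>region[0])&(P[...,0]<region[1])&(P[...,1]>region[2])&(P[...,1]<region[3])
    out=[]
    for b,st,c in blobs(m,amin):
        p=P[b][:,:2].astype(np.float32); out.append((cv2.minAreaRect(p),p.mean(0),st[4],c))
    return out
def deck(d, axis=None):
    P=cloud(d)
    m=(P[...,2]>42)&(P[...,2]<58)&(np.hypot(P[...,0]-562,P[...,1]+6)<150)&(np.hypot(P[...,0]-562,P[...,1]+6)>70)
    return [(P[b][:,:3].mean(0),cv2.minAreaRect(P[b][:,:2].astype(np.float32)),st[4]) for b,st,c in blobs(m,20)]
E
python3 - <<'E'
from h import *
for n in ("top","side"):
    d=viewer.read_camera(n); print(n)
    for r in rects(d,15,27,(380,600,220,450)): print(np.round(r[0][0],1),np.round(r[0][1]),round(r[0][2],1),r[2],np.round(r[1],1))
    S=deck(d); A=[]
    for c,r,a in S: print(np.round(c,1),np.round(r[0],1),np.round(r[1]),round(r[2],1),a)
    cs=np.array([s[0][:2] for s in S]); print(cs.mean(0))
    P=cloud(d); m=(P[...,2]>22)&(P[...,2]<35)&(np.hypot(P[...,0]-562,P[...,1]+6)<165)
    p=P[m][:,:2].astype(np.float32); print("deck circle",cv2.minEnclosingCircle(p),cv2.fitEllipse(cv2.convexHull(p)))
    m=(P[...,2]>90)&(P[...,2]<110)&(np.hypot(P[...,0]-562,P[...,1]+6)<60)
    print("hub",cv2.minAreaRect(P[m][:,:2].astype(np.float32)))
    for c0 in ((662,172),(662,-188)):
        m=(P[...,2]>64)&(P[...,2]<80)&(np.hypot(P[...,0]-c0[0],P[...,1]-c0[1])<40)
        print("cap",cv2.minEnclosingCircle(P[m][:,:2].astype(np.float32)),P[m].mean(0))
    m=(P[...,2]>55)&(P[...,2]<75)&(np.hypot(P[...,0]-596,P[...,1]+380)<30)
    print("btn",cv2.minEnclosingCircle(P[m][:,:2].astype(np.float32)),P[m].mean(0),P[m][:,2].max())
E
```

```text
top
[555.1 436.8] [17. 53.] 86.8 38 [552.1 434.6]
[534.8 324.6] [51. 51.] 29.7 410 [534.5 323.8]
[466.4 397.3] [51. 50.] 61.7 411 [466.2 396.7]
[417.9 269.8] [50. 49.] 46.4 413 [417.5 269.4]
[680.9  -1.5  49.8] [681.4  -1.6] [28. 28.] 6.6 135
[ 617.9 -114.1   49.7] [ 618.2 -114.5] [27. 28.] 25.0 139
[593.3  93.2  50.2] [593.7  93.2] [28. 28.] 78.9 133
[491.5 -89.   50.1] [491.7 -89.2] [28. 28.] 41.8 135
[476.5  39.1  50.3] [476.4  39.3] [28. 28.] 60.5 135
[572.01759736 -14.45741686]
deck circle ((572.6510620117188, -14.181886672973633), 147.89569091796875) ((572.4609985351562, -14.480352401733398), (294.0751953125, 294.2389221191406), 130.36837768554688)
hub ((571.5269775390625, -14.370033264160156), (65.23542785644531, 18.246305465698242), 6.929311275482178)
cap ((664.3001708984375, 172.94564819335938), 24.02983856201172) [663.48107543 172.74096153  71.93038344]
cap ((668.329833984375, -186.39450073242188), 24.19979476928711) [ 667.51352456 -185.75361219   71.74259332]
btn ((598.435546875, -381.630615234375), 23.874738693237305) [ 597.63753769 -380.73838563   62.71354504] 72.7947938
[... 423 characters left out ...]
 -91.1  49.4] [490.  -89.5] [32. 29.] 43.0 141
[569.82953274 -16.83186857]
deck circle ((570.581298828125, -15.04852294921875), 149.6610565185547) ((570.8231201171875, -15.133694648742676), (293.5400085449219, 298.3360595703125), 154.42105102539062)
hub ((570.7103271484375, -16.26580047607422), (67.37250518798828, 21.664297103881836), 4.567071437835693)
cap ((661.445068359375, 172.30503845214844), 25.677522659301758) [662.21484892 169.05214022  71.08624861]
cap ((664.8993530273438, -187.47659301757812), 25.754322052001953) [ 664.99556863 -189.94593476   71.47419734]
btn ((596.297119140625, -383.08770751953125), 24.185609817504883) [ 594.17538064 -385.8739649    62.16398573] 71.65592705920007
```

```bash
cat >> h.py <<'E'
from scipy.spatial.transform import Rotation as Rn
def go(x,y,z,yawdeg):
    o=sensors.get_obs(); R0=Rn.from_euler('xyz',o["tool_rot"]); Rt=Rn.from_euler('xyz',[np.pi,0,np.radians(yawdeg)])
    rv=(R0.inv()*Rt).as_rotvec(degrees=True); s=R0.inv().apply(np.array([x,y,z])-o["tcp_pos"])/1000
    print("t",round(o["time_s"],2),"tcp",np.round(o["tcp_pos"],1),"rot",np.round(np.degrees(o["tool_rot"]),2),"F",np.round(o["wrist_force"],1),"grip",round(o["grip_width"],1))
    print("TURN",np.round(rv,2),"SHIFT",np.round(s,4),"rows>=",int(np.ceil(max(np.linalg.norm(s)/.0417,np.linalg.norm(rv)/7.16))))
E
python3 -c "
from h import *
go(534.2,324,200,119.5)"
```

```text
t 0.4 tcp [138.8 557.9 303.7] rot [-179.98    0.    166.03] F [ 0.1 -0.7 -0.4] grip 85.6
TURN [-2.000e-02  1.000e-02  4.653e+01] SHIFT [-0.4402 -0.1316  0.1038] rows>= 12
```

```bash
python3 - <<'E'
from h import *
d=viewer.read_camera("top")
c=d["frame"][210:360,90:250]; cv2.imwrite("pics/crop1.png",cv2.resize(c,None,fx=4.5,fy=4,interpolation=cv2.INTER_CUBIC)[:,:,::-1])
E
```

```text
(no output)
```

View pics/crop1.png

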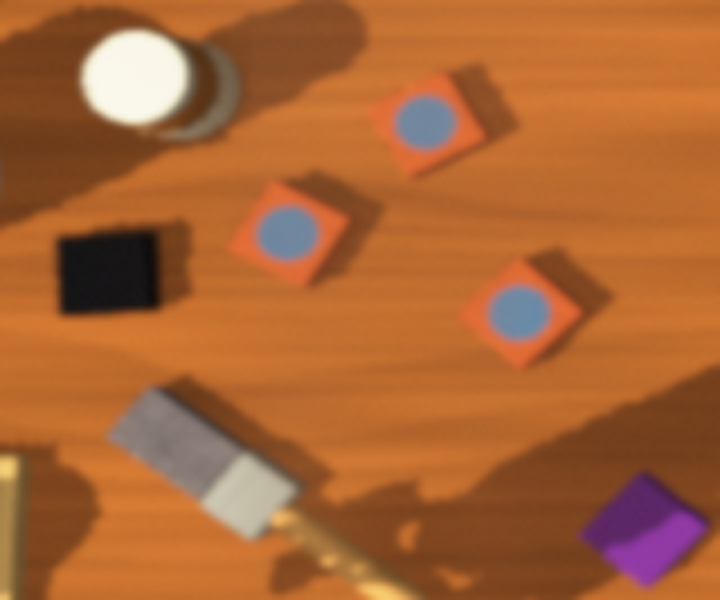

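The crop shows three terracotta tiles with blue spots, at (184,240), (154,268) and (206,288). The black block at (114,278) and the purple one at (233,342) are look-alikes, so I leave them alone. The red-capped outlet is at (244,186); the turquoise one at (217,128) is a look-alike. I start with the tile at (184,240).

```bash
python3 -m crank '[[[0,0,46.5,-0.44,-0.132,0.104,0],[0,0,46.5,-0.44,-0.132,0.104,0],[0,0,46.5,-0.44,-0.132,0.104,0],[0,0,46.5,-0.44,-0.132,0.104,0],[0,0,46.5,-0.44,-0.132,0.104,0],[0,0,46.5,-0.44,-0.132,0.104,0],[0,0,46.5,-0.44,-0.132,0.104,0],[0,0,46.5,-0.44,-0.132,0.104,0],[0,0,46.5,-0.44,-0.132,0.104,0],[0,0,46.5,-0.44,-0.132,0.104,0]]]'
python3 -c "
from h import *
go(534.2,324,100,119.5)"
```

```text
time_s: 1.28
tcp_pos: [490.0, 349.5, 211.6]
tool_rot: [3.141, -0.0, 2.086]
wrist_force: [-0.4, 0.9, 0.3]
grip_width: 85.9
t 1.28 tcp [490.  349.5 211.6] rot [ 1.7997e+02 -1.0000e-02  1.1952e+02] F [-0.4  0.9  0.3] grip 85.9
TURN [ 0.03 -0.01  0.02] SHIFT [-0.0439  0.0259  0.1116] rows>= 3
```

```bash
python3 -m crank '[[[0,0,0,-0.02,0.0,0.07,0],[0,0,0,-0.02,0.0,0.07,0],[0,0,0,-0.02,0.0,0.07,0],[0,0,0,-0.02,0.0,0.07,0],[0,0,0,-0.02,0.0,0.07,0],[0,0,0,-0.02,0.0,0.07,0]]]'
python3 -c "
from h import *
go(534.2,324,100,119.5)"
```

```text
time_s: 1.78
tcp_pos: [498.9, 334.9, 144.1]
tool_rot: [3.137, -0.0, 2.087]
wrist_force: [0.2, -0.1, 0.7]
grip_width: 85.5
t 1.78 tcp [498.9 334.9 144.1] rot [ 1.7976e+02 -1.0000e-02  1.1960e+02] F [ 0.2 -0.1  0.7] grip 85.5
TURN [ 0.24 -0.01  0.1 ] SHIFT [-0.0269  0.0251  0.0442] rows>= 2
```

```bash
python3 -m crank '[[[0.2,0,0,-0.027,0.025,0.024,0],[0.2,0,0,-0.027,0.025,0.024,0],[0.2,0,0,-0.027,0.025,0.044,0],[0.2,0,0,-0.027,0.025,0.044,0],[0.2,0,0,-0.027,0.025,0.044,0]]]'
python3 - <<'E'
from h import *
d=viewer.read_camera("side")
cv2.imwrite("pics/s1.png",cv2.resize(d["frame"][120:250,190:350],None,fx=4,fy=4)[:,:,::-1])
go(534.2,324,73,119.5)
E
```

```text
time_s: 2.2
tcp_pos: [532.7, 322.7, 98.6]
tool_rot: [-3.138, -0.0, 2.087]
wrist_force: [-0.9, -0.6, 0.5]
grip_width: 85.4
t 2.25 tcp [533.1 323.   99.2] rot [-179.86   -0.    119.59] F [-0.2  0.1  0.1] grip 85.8
TURN [-0.14 -0.    0.09] SHIFT [0.0004 0.0015 0.0262] rows>= 1
```

View pics/s1.png

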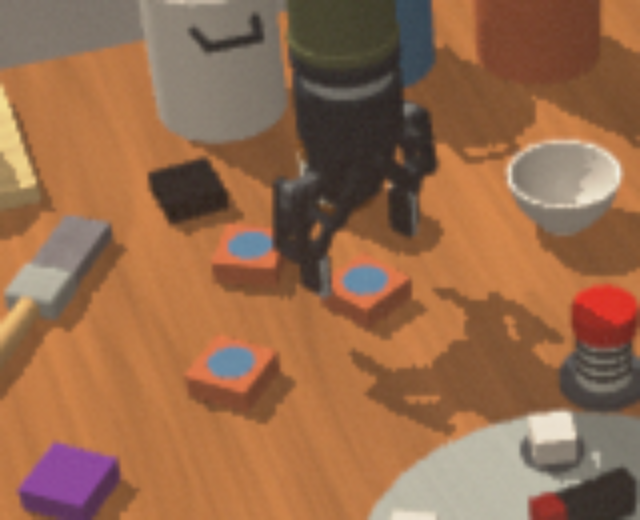

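The jaws straddle the tile at side pixel (281,189). Its neighbours are clear, so I go down.

```bash
python3 -m crank '[[[0,0,0,0,0.0015,0.013,0],[0,0,0,0,0.0015,0.026,0],[0,0,0,0,0.0015,0.026,0],[0,0,0,0,0.0015,0.026,1],[0,0,0,0,0.0015,0.026,1],[0,0,0,0,0.0015,0.026,1],[0,0,0,0,0.0015,0.026,1],[0,0,0,0,0.0015,0.026,1]]]'
python3 - <<'E'
from h import *
go(534.2,324,73,119.5)
E
```

```text
time_s: 2.92
tcp_pos: [535.3, 323.3, 73.1]
tool_rot: [-3.14, 0.0, 2.086]
wrist_force: [-0.0, -0.2, 3.9]
grip_width: 48.5
t 2.92 tcp [535.3 323.3  73.1] rot [-179.94    0.    119.53] F [-0.  -0.2  3.9] grip 48.5
TURN [-0.06  0.    0.03] SHIFT [ 0.0012 -0.0006  0.0001] rows>= 1
```

```bash
python3 -m crank '[[[0,0,0,0,0,-0.03,1],[0,0,0,0,0,-0.06,1],[0,0,0,0,0,-0.10,1],[0,0,0,0,0,-0.10,1],[0,0,0,0,0,-0.10,1]]]'
python3 - <<'E'
from h import *
go(593.2,92.4,173,78.8)
E
```

```text
time_s: 3.33
tcp_pos: [536.5, 323.9, 175.2]
tool_rot: [3.138, 0.0, 2.086]
wrist_force: [0.1, 0.2, -0.9]
grip_width: 48.9
t 3.33 tcp [536.5 323.9 175.2] rot [1.7980e+02 2.0000e-02 1.1953e+02] F [ 0.1  0.2 -0.9] grip 48.9
TURN [ 0.2  -0.06 40.73] SHIFT [-0.2293 -0.0648  0.002 ] rows>= 6
```

```bash
python3 -m crank '[[[0,0,4,-0.02,-0.006,0.0,1],[0,0,10,-0.055,-0.016,0.0,1],[0,0,16.5,-0.092,-0.026,0,1],[0,0,23,-0.13,-0.037,0,1],[0,0,29.5,-0.167,-0.047,0,1],[0,0,35.5,-0.2,-0.057,0,1],[0,0,39.5,-0.222,-0.063,0.001,1],[0.2,0,40.7,-0.229,-0.065,0.002,1],[0.2,0,40.7,-0.229,-0.065,0.002,1],[0.2,0,40.7,-0.229,-0.065,0.002,1]]]'
python3 - <<'E'
from h import *
for n in ("top","side"):
    d=viewer.read_camera(n); S=deck(d)
    for c,r,a in S: print(n,np.round(r[0],1),np.round(r[1]),a)
cv2.imwrite("pics/s2.png",cv2.resize(d["frame"][170:320,230:430],None,fx=4,fy=4)[:,:,::-1])
go(593.2,92.4,133,78.8)
E
```

```text
time_s: 4.17
tcp_pos: [590.3, 91.8, 168.9]
tool_rot: [-3.133, 0.003, 1.376]
wrist_force: [0.1, -0.6, -1.2]
grip_width: 48.7
top [681.5  -1.7] [28. 28.] 134
top [ 618.3 -114.5] [28. 29.] 138
top [491.8 -89.4] [28. 28.] 134
top [478.   28.8] [11. 15.] 22
side [592.1  92.8] [32. 28.] 105
side [679.9  -1.2] [29. 32.] 115
side [474.5  38.2] [33. 29.] 116
side [ 616.7 -115.1] [32. 30.] 141
side [489.5 -89.1] [30. 30.] 143
t 4.27 tcp [590.4  93.  169.5] rot [-179.57    0.19   78.94] F [-0.2 -0.9 -0.1] grip 48.8
TURN [-0.43  0.19  0.14] SHIFT [0.0001 0.0032 0.0364] rows>= 1
```

View pics/s2.png

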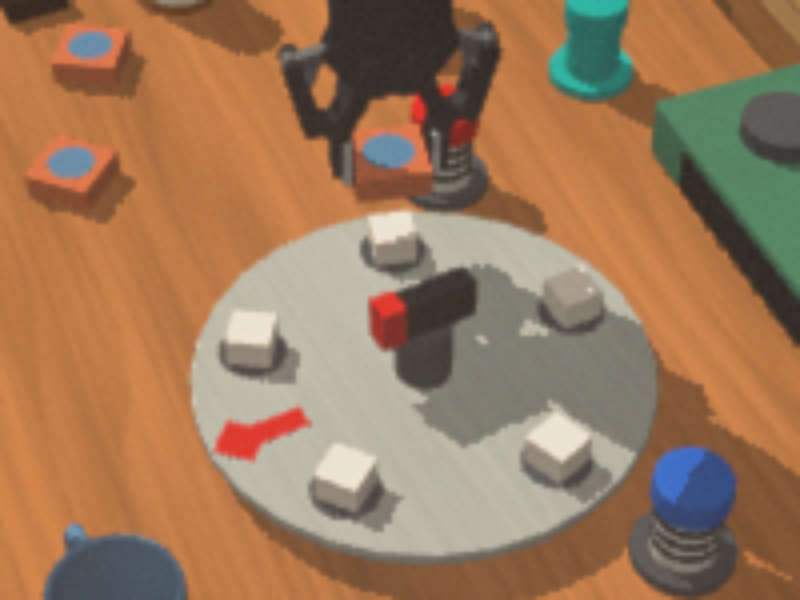

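```bash
python3 -m crank '[[[-0.4,0.2,0.1,0,0.003,0.015,1],[-0.4,0.2,0.1,0,0.003,0.03,1],[-0.4,0.2,0.1,0,0.003,0.036,1],[-0.4,0.2,0.1,0,0.003,0.036,1],[-0.4,0.2,0.1,0,0.003,0.036,1],[-0.4,0.2,0.1,0,0.003,0.036,1]]]'
cat >> h.py <<'E'
def spots(d):
    P=cloud(d); H=hsv(d); h,s,v=[H[...,i].astype(int) for i in range(3)]
    r=[]
    for b,st,c in blobs((h>95)&(h<125)&(s>50),15):
        p=np.median(P[b],0)
        if st[4]<170 and p[0]>350: r.append((p,c,st[4]))
    return r
E
python3 - <<'E'
from h import *
d=viewer.read_camera("side")
go(593.2,92.4,124,78.8)
z=sensors.get_obs()["tcp_pos"][2]-53
for p,c,a in spots(d): print(np.round(p,1),np.round(c,1),a,np.round(ray(d,c,z),1),np.round(ray(d,c,20),1))
E
```

```text
time_s: 4.77
tcp_pos: [594.2, 91.8, 134.7]
tool_rot: [3.14, -0.0, 1.375]
wrist_force: [0.1, -0.8, -0.2]
grip_width: 48.5
t 4.82 tcp [594.3  91.6 134.9] rot [ 1.7986e+02 -3.0000e-02  7.8780e+01] F [ 0.1 -0.2 -0.7] grip 48.8
TURN [ 0.14 -0.03 -0.02] SHIFT [ 0.0005 -0.0013  0.0109] rows>= 1
[465.9 399.2  20.1] [252.2 180.6] 48 [451.2 318.8  81.9] [466.4 399.5  20. ]
[417.3 271.7  20.4] [247.3 210.1] 61 [405.  200.   81.9] [416.8 272.   20. ]
[595.1  93.6  82.4] [328.5 217.2] 73 [595.1  93.8  81.9] [620.9 158.1  20. ]
```

```bash
cat >> h.py <<'E'
def spotray(d,zmap=None):
    """blue spot / tile centre via ray at given z from blob centroid"""
    pass
def stilttops(d,axis=(571.5,-15)):
    """bright top faces of stilts by z>47.5 from cloud, ray of pixel centroid at z=50"""
    P=cloud(d); r=np.hypot(P[...,0]-axis[0],P[...,1]-axis[1])
    m=(P[...,2]>47)&(P[...,2]<54)&(r<140)&(r>80)
    return [(ray(d,c,50),c,st[4]) for b,st,c in blobs(m,20)]
E
python3 - <<'E'
from h import *
for n in("top","side"):
    d=viewer.read_camera(n); S=stilttops(d)
    for p,c,a in S: print(n,np.round(p,1),np.round(c,1),a)
    for p,c,a in spots(d): print(np.round(p,1),np.round(c,1),a,np.round(ray(d,c,20),1))
E
```

```text
top [680.9  -1.5  50. ] [316.1 179.7] 113
top [ 618. -114.   50.] [362.  205.1] 131
top [491.5 -89.   50. ] [352.2 256.7] 122
[465.3 398.3  20.6] [153.5 268. ] 86 [465.4 398.6  20. ]
[416.3 270.9  20.8] [205. 288.] 98 [416.4 271.   20. ]
side [679.6  -2.7  50. ] [372.9 241.6] 95
side [474.6  38.3  50. ] [292.2 252. ] 92
side [ 616.2 -115.5   50. ] [369.2 279.4] 115
side [489.9 -89.9  50. ] [315.9 286.7] 120
[466.9 398.5  21.3] [252.2 180.6] 48 [466.4 399.5  20. ]
[417.2 271.9  20.6] [247.3 210.1] 61 [416.8 272.   20. ]
[594.9  93.5  82.5] [328.5 217.2] 75 [621. 158.  20.]
```

```bash
python3 -m crank '[[[0,0,0,-0.0005,-0.001,0.004,1],[0,0,0,-0.0005,-0.001,0.008,1],[0,0,0,-0.0005,-0.001,0.011,1],[0,0,0,-0.0005,-0.001,0.011,1],[0,0,0,-0.0005,-0.001,0.011,1]]]'
python3 - <<'E'
from h import *
go(593.,91.3,123,78.8)
E
```

```text
time_s: 5.33
tcp_pos: [593.0, 90.6, 123.0]
tool_rot: [3.14, -0.0, 1.374]
wrist_force: [-0.1, 0.5, -0.4]
grip_width: 48.2
t 5.33 tcp [593.   90.6 123. ] rot [179.91  -0.    78.72] F [-0.1  0.5 -0.4] grip 48.2
TURN [ 0.09 -0.   -0.08] SHIFT [ 0.0007 -0.0001  0.    ] rows>= 1
```

```bash
python3 -m crank '[[[0,0,0,0.0005,0,0.0005,1],[0,0,0,0.0005,0,0.001,1],[0,0,0,0.0005,0,0.001,1]]]'
```

```text
time_s: 5.58
tcp_pos: [593.1, 90.7, 123.0]
tool_rot: [3.139, 0.001, 1.374]
wrist_force: [-1.2, -2.9, 8.4]
grip_width: 48.9
```

```bash
python3 -m crank '[[[0,0,0,0,0,-0.001,0.2],[0,0,0,0,0,-0.001,0.2],[0,0,0,0,0,-0.001,0.2],[0,0,0,0,0,-0.001,0.2],[0,0,0,0,0,-0.03,0.2],[0,0,0,0,0,-0.06,0.1],[0,0,0,0,0,-0.09,0.0],[0,0,0,0,0,-0.10,0],[0,0,0,0,0,-0.1,0]]]'
python3 - <<'E'
from h import *
go(465.8,398.4,180,151.5)
for n in("top","side"):
    d=viewer.read_camera(n); S=stilttops(d)
    for p,c,a in S: print(n,np.round(p,1),np.round(c,1),a)
    for p,c,a in spots(d): print(np.round(p,1),np.round(c,1),a,np.round(ray(d,c,20),1),np.round(ray(d,c,70),1))
E
```

```text
time_s: 6.33
tcp_pos: [594.7, 91.5, 225.3]
tool_rot: [3.134, -0.002, 1.374]
wrist_force: [-0.9, 0.8, -0.5]
grip_width: 85.5
t 6.33 tcp [594.7  91.5 225.3] rot [ 1.7956e+02 -1.1000e-01  7.8740e+01] F [-0.9  0.8 -0.5] grip 85.5
TURN [  0.45   0.18 -72.76] SHIFT [ 0.2757 -0.1867  0.0444] rows>= 11
top [681.2  -1.8  50. ] [316.2 179.6] 118
top [ 617.9 -115.2   50. ] [362.5 205.1] 119
top [491.4 -89.2  50. ] [352.3 256.7] 119
[565.7  82.8 229.9] [278.4 215.5] 52 [596.1  92.6  20. ] [589.1  89.2  70. ]
[465.3 398.8  20.3] [153.4 268. ] 88 [465.4 398.7  20. ] [463.9 382.7  70. ]
[416.3 273.   20.9] [204.1 287.9] 79 [416.6 273.3  20. ] [417.  262.5  70. ]
side [680.   -3.4  50. ] [373.1 241.7] 94
side [474.8  38.6  50. ] [292.2 252. ] 100
side [ 616.1 -115.6   50. ] [369.2 279.4] 115
side [489.5 -89.4  50. ] [315.6 286.6] 115
[466.2 398.   20.8] [252.2 180.6] 48 [466.4 399.5  20. ] [454.1 334.3  70. ]
[416.6 271.8  20.6] [247.3 210.1] 61 [416.8 272.   20. ] [407.3 213.8  70. ]
[593.7  93.7  70.4] [328.2 220.7] 74 [614.7 144.7  20. ] [594.2  93.5  70. ]
```

```bash
python3 -m crank '[[[0.4,0.1,17.2,0.276,-0.187,0.044,0],[0.4,0.1,17.2,0.276,-0.187,0.044,0],[0.4,0.1,17.2,0.276,-0.187,0.044,0],[0.4,0.1,17.2,0.276,-0.187,0.044,0],[0.4,0.1,17.2,0.276,-0.187,0.044,0],[0.4,0.1,17.2,0.276,-0.187,0.044,0],[0.4,0.1,17.2,0.276,-0.187,0.044,0],[0.4,0.1,17.2,0.276,-0.187,0.044,0],[0.4,0.1,17.2,0.276,-0.187,0.044,0],[0.4,0.1,17.2,0.276,-0.187,0.044,0]]]'
python3 - <<'E'
from h import *
go(465.8,398.6,100,61.5)
d=viewer.read_camera("side")
for p,c,a in spots(d): print(np.round(p,1),np.round(c,1),a,np.round(ray(d,c,20),1),np.round(ray(d,c,70),1))
E
```

```text
time_s: 7.27
tcp_pos: [460.5, 400.2, 174.8]
tool_rot: [-3.133, 0.004, 1.079]
wrist_force: [0.1, -0.2, -0.6]
grip_width: 85.7
t 7.27 tcp [460.5 400.2 174.8] rot [-179.5    0.2   61.8] F [ 0.1 -0.2 -0.6] grip 85.7
TURN [-0.5  0.2  0.3] SHIFT [0.0014 0.006  0.0748] rows>= 2
[466.2 400.7  20.6] [252.2 180.6] 48 [466.4 399.5  20. ] [454.1 334.3  70. ]
[416.8 272.3  20. ] [247.3 210.1] 61 [416.8 272.   20. ] [407.3 213.8  70. ]
[594.1  93.8  70.3] [328.2 220.7] 69 [614.6 144.7  20. ] [594.2  93.5  70. ]
```

```bash
python3 -m crank '[[[-0.3,0.1,0.3,0.001,0.005,0.04,0],[-0.3,0.1,0.3,0.001,0.005,0.075,0],[-0.3,0.1,0.3,0.001,0.005,0.075,0],[-0.3,0.1,0.3,0.001,0.005,0.075,0],[-0.3,0.1,0.3,0.001,0.005,0.075,0]]]'
python3 - <<'E'
from h import *
go(465.8,398.6,73,61.5)
d=viewer.read_camera("side")
cv2.imwrite("pics/s3.png",cv2.resize(d["frame"][120:250,190:350],None,fx=4,fy=4)[:,:,::-1])
E
```

```text
time_s: 7.73
tcp_pos: [468.8, 396.2, 103.5]
tool_rot: [-3.141, -0.003, 1.067]
wrist_force: [0.1, -0.1, 0.1]
grip_width: 85.4
t 7.73 tcp [468.8 396.2 103.5] rot [-1.7996e+02 -1.5000e-01  6.1130e+01] F [ 0.1 -0.1  0.1] grip 85.4
TURN [-0.04 -0.15 -0.37] SHIFT [ 0.0005 -0.0037  0.0305] rows>= 1
```

View pics/s3.png

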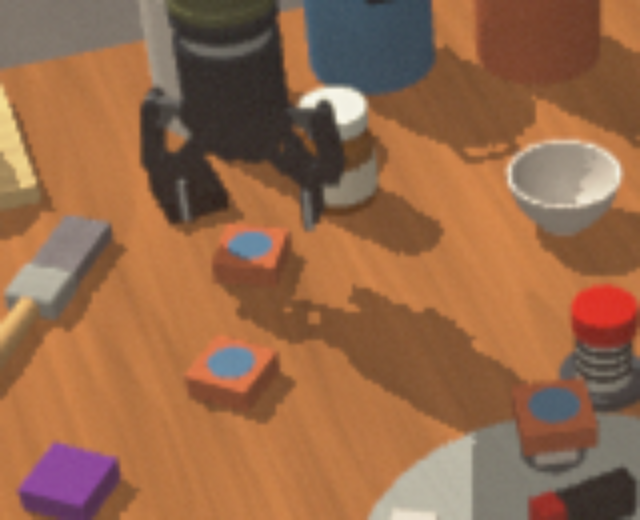

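```bash
python3 - <<'E'
from h import *
d=viewer.read_camera("side")
for z in(43,30,20,0): print(proj(d,np.array([467,397.,z])))
P=cloud(d); print(np.round(P[120+190//4*1-0,190+186//4],0))
d=viewer.read_camera("top"); print(np.round(cloud(d)[278,104:126:4],0))
cv2.imwrite("pics/t3.png",cv2.resize(d["frame"][180:340,80:260],None,fx=4,fy=3.7)[:,:,::-1])
E
```

```text
[251.75017919 174.97920945]
[252.22200423 178.43849299]
[252.58095677 181.07022831]
[253.28866557 186.25894283]
[425. 407.  77.]
[[436. 313. 511.]
 [436. 305. 515.]
 [436. 299. 515.]
 [436. 300. 499.]
 [436. 301. 480.]
 [436. 300. 466.]]
```

View pics/t3.png

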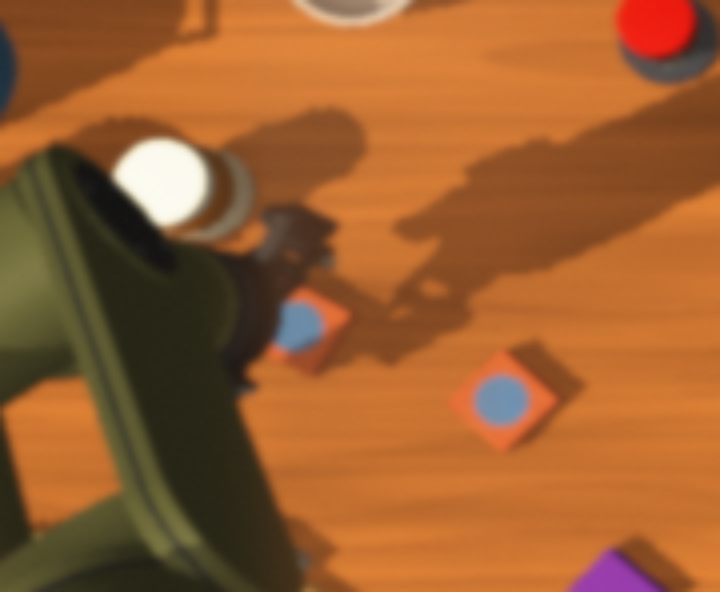

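The midpoint between the fingertips, at side (251,175), matches its projection over the tile, and the jar is clear. Going down.

```bash
python3 -m crank '[[[0,0,-0.3,0.0005,-0.0035,0.015,0],[0,0,-0.3,0.0005,-0.0035,0.0305,0],[0,0,-0.3,0.0005,-0.0035,0.0305,0],[0,0,-0.3,0.0005,-0.0035,0.0305,1],[0,0,-0.3,0.0005,-0.0035,0.0305,1],[0,0,-0.3,0.0005,-0.0035,0.0305,1],[0,0,-0.3,0.0005,-0.0035,0.0305,1],[0,0,-0.3,0.0005,-0.0035,0.0305,1]]]'
python3 - <<'E'
from h import *
go(465.8,398.6,73,61.5)
E
```

```text
time_s: 8.55
tcp_pos: [466.0, 400.2, 74.2]
tool_rot: [3.141, -0.006, 1.074]
wrist_force: [0.3, -0.5, 5.4]
grip_width: 48.7
t 8.55 tcp [466.  400.2  74.2] rot [179.97  -0.32  61.53] F [ 0.3 -0.5  5.4] grip 48.7
TURN [ 0.03 -0.32  0.03] SHIFT [-0.0015  0.0006  0.0012] rows>= 1
```

```bash
python3 -m crank '[[[0,0.3,0,0,0,-0.03,1],[0,0.3,0,0,0,-0.06,1],[0,0.3,0,0,0,-0.10,1],[0,0.3,0,0,0,-0.10,1],[0,0.3,0,0,0,-0.10,1]]]'
python3 - <<'E'
from h import *
go(475.8,39,175,60.8)
E
```

```text
time_s: 8.97
tcp_pos: [466.6, 400.4, 175.9]
tool_rot: [3.139, -0.015, 1.074]
wrist_force: [0.2, -0.2, -1.2]
grip_width: 48.6
t 8.97 tcp [466.6 400.4 175.9] rot [179.87  -0.84  61.53] F [ 0.2 -0.2 -1.2] grip 48.6
TURN [ 0.13 -0.85  0.73] SHIFT [-0.3133  0.1803 -0.0033] rows>= 9
```

```bash
python3 -m crank '[[[0,-0.2,0,-0.02,0.0115,0,1],[0,-0.4,0,-0.052,0.03,0,1],[0,-0.6,0,-0.088,0.05,0,1],[0,-0.8,0.7,-0.124,0.071,0,1],[0,-0.8,0.7,-0.16,0.092,0,1],[0,-0.8,0.7,-0.196,0.113,0,1],[0,-0.8,0.7,-0.232,0.134,0,1],[0,-0.8,0.7,-0.262,0.151,0,1],[0,-0.8,0.7,-0.28,0.161,0,1],[0,-0.8,0.7,-0.285,0.164,0,1]]]'
python3 - <<'E'
from h import *
go(475.8,39,150,60.8)
E
```

```text
time_s: 9.8
tcp_pos: [471.9, 67.3, 168.8]
tool_rot: [-3.139, 0.009, 1.058]
wrist_force: [-0.3, -0.0, -1.6]
grip_width: 48.7
t 9.8 tcp [471.9  67.3 168.8] rot [-179.83    0.49   60.64] F [-0.3 -0.  -1.6] grip 48.7
TURN [-0.18  0.49 -0.16] SHIFT [-0.0226  0.0173  0.019 ] rows>= 1
```

```bash
python3 -m crank '[[[0,0.3,0,-0.01,0.008,0.008,1],[0,0.3,0,-0.02,0.015,0.016,1],[0,0.3,0,-0.0225,0.017,0.026,1],[0,0.3,0,-0.0225,0.017,0.033,1],[0,0.3,0,-0.0225,0.017,0.033,1],[0,0.3,0,-0.0225,0.017,0.033,1]]]'
python3 - <<'E'
from h import *
go(475.8,39,124,60.8)
d=viewer.read_camera("side")
z=sensors.get_obs()["tcp_pos"][2]-53
for p,c,a in spots(d): print(np.round(p,1),np.round(c,1),a,np.round(ray(d,c,z),1),np.round(ray(d,c,70),1))
for p,c,a in stilttops(d): print(np.round(p,1),np.round(c,1),a)
cv2.imwrite("pics/s4.png",cv2.resize(d["frame"][170:320,230:430],None,fx=4,fy=4)[:,:,::-1])
E
```

```text
time_s: 10.3
tcp_pos: [476.3, 43.1, 136.3]
tool_rot: [-3.138, 0.002, 1.062]
wrist_force: [-0.1, -0.3, -1.4]
grip_width: 48.6
t 10.3 tcp [476.3  43.1 136.3] rot [-1.7982e+02  9.0000e-02  6.0860e+01] F [-0.1 -0.3 -1.4] grip 48.6
TURN [-0.18  0.09  0.06] SHIFT [-0.0038  0.0016  0.0123] rows>= 1
[416.8 271.3  20.5] [247.3 210.1] 61 [404.6 197.8  83.8] [407.3 213.8  70. ]
[594.2  92.2  70.6] [328.2 220.7] 75 [588.6  79.2  83.8] [594.3  93.3  70. ]
[475.7  42.   82.5] [291.4 241.8] 86 [475.3  40.8  83.8] [479.   54.2  70. ]
[680.4  -3.4  50. ] [373.3 241.7] 92
[ 615.9 -115.7   50. ] [369.1 279.5] 113
[489.7 -89.2  50. ] [315.7 286.5] 116
```

View pics/s4.png

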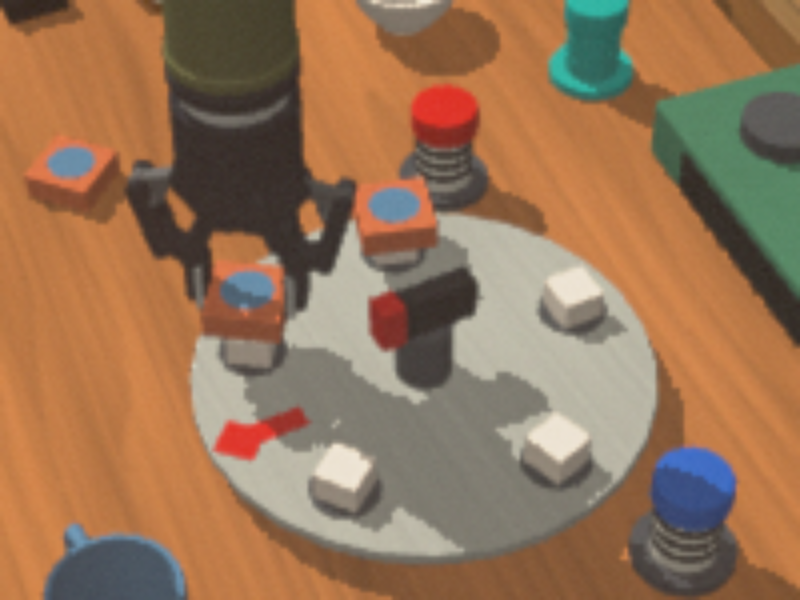

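```bash
python3 -m crank '[[[0,0,0,-0.002,0.0015,0.004,1],[0,0,0,-0.002,0.0015,0.008,1],[0,0,0,-0.002,0.0015,0.011,1],[0,0,0,-0.002,0.0015,0.012,1],[0,0,0,-0.002,0.0015,0.012,1],[0,0,0,-0.002,0.0015,0.012,1]]]'
python3 - <<'E'
from h import *
go(476.7,40.5,124,60.8)
E
```

```text
time_s: 10.85
tcp_pos: [477.3, 40.0, 125.0]
tool_rot: [-3.141, 0.001, 1.062]
wrist_force: [0.1, -0.0, -1.1]
grip_width: 48.6
t 10.85 tcp [477.3  40.  125. ] rot [-1.7994e+02  4.0000e-02  6.0830e+01] F [ 0.1 -0.  -1.1] grip 48.6
TURN [-0.06  0.04  0.03] SHIFT [ 0.0002 -0.0008  0.0011] rows>= 1
```

```bash
python3 -m crank '[[[0,0,0,0,-0.0005,0.0005,1],[0,0,0,0,-0.0005,0.001,1],[0,0,0,0,-0.0005,0.001,1]]]'
```

```text
time_s: 11.1
tcp_pos: [477.0, 40.2, 124.3]
tool_rot: [-3.141, 0.001, 1.062]
wrist_force: [-0.5, -1.0, 1.0]
grip_width: 48.5
```

Contact. I release, lift, and move toward the third tile.

```bash
python3 -m crank '[[[0,0,0,0,0,0.0005,0.2],[0,0,0,0,0,0.0005,0.2],[0,0,0,0,0,0.0005,0.2],[0,0,0,0,0,0.0,0.2],[0,0,0,0,0,-0.03,0.2],[0,0,0,0,0,-0.06,0.1],[0,0,0,0,0,-0.09,0.0],[0,0,0,0,0,-0.09,0],[0,0,0,0,0,-0.09,0]]]'
python3 - <<'E'
from h import *
go(416.4,271.4,180,46.5)
d=viewer.read_camera("side")
for p,c,a in spots(d): print(np.round(p,1),np.round(c,1),a,np.round(ray(d,c,20),1),np.round(ray(d,c,70),1))
for p,c,a in stilttops(d): print(np.round(p,1),np.round(c,1),a)
E
```

```text
time_s: 11.85
tcp_pos: [478.3, 40.2, 215.9]
tool_rot: [3.138, -0.002, 1.062]
wrist_force: [-0.7, -0.7, 0.5]
grip_width: 85.5
t 11.85 tcp [478.3  40.2 215.9] rot [ 1.798e+02 -1.000e-01  6.083e+01] F [-0.7 -0.7  0.5] grip 85.5
TURN [ 0.19 -0.12 14.33] SHIFT [ 0.1717 -0.1669  0.0356] rows>= 6
[416.3 271.5  20.5] [247.3 210.1] 61 [416.8 272.   20. ] [407.3 213.8  70. ]
[593.8  92.1  70.5] [328.2 220.7] 74 [614.7 144.7  20. ] [594.2  93.5  70. ]
[476.   38.7  70.8] [292.2 246.1] 88 [489.5  87.3  20. ] [476.   39.3  70. ]
[679.2  -3.9  50. ] [372.9 241.9] 101
[ 615.8 -115.7   50. ] [369.1 279.5] 116
[489.1 -90.   50. ] [315.6 286.8] 121
```

```bash
python3 -m crank '[[[0,0,14.3,0.172,-0.167,0.01,0],[0,0,14.3,0.172,-0.167,0.01,0],[0,0,14.3,0.172,-0.167,0.01,0],[0,0,14.3,0.172,-0.167,0.03,0],[0,0,14.3,0.172,-0.167,0.05,0],[0,0,14.3,0.172,-0.167,0.08,0],[0,0,14.3,0.172,-0.167,0.116,0],[0,0,14.3,0.172,-0.167,0.116,0],[0,0,14.3,0.172,-0.167,0.116,0],[0,0,14.3,0.172,-0.167,0.116,0]]]'
python3 - <<'E'
from h import *
go(416.4,271.4,73,46.5)
d=viewer.read_camera("side")
cv2.imwrite("pics/s5.png",cv2.resize(d["frame"][150:280,190:350],None,fx=4,fy=4)[:,:,::-1])
for p,c,a in spots(d): print(np.round(p,1),np.round(c,1),a,np.round(ray(d,c,20),1),np.round(ray(d,c,70),1))
E
```

```text
time_s: 12.73
tcp_pos: [413.1, 271.1, 96.1]
tool_rot: [-3.139, 0.007, 0.813]
wrist_force: [0.1, -0.4, 0.3]
grip_width: 85.1
t 12.73 tcp [413.1 271.1  96.1] rot [-179.86    0.38   46.6 ] F [ 0.1 -0.4  0.3] grip 85.1
TURN [-0.14  0.38  0.1 ] SHIFT [0.0026 0.0022 0.023 ] rows>= 1
[417.6 269.4  20.7] [247.4 210. ] 60 [417.4 271.9  20. ] [407.8 213.7  70. ]
[594.3  92.4  70.7] [328.2 220.7] 75 [614.8 144.5  20. ] [594.3  93.3  70. ]
[475.4  39.4  70.5] [292.1 246.1] 86 [489.2  87.1  20. ] [475.7  39.1  70. ]
```

View pics/s5.png

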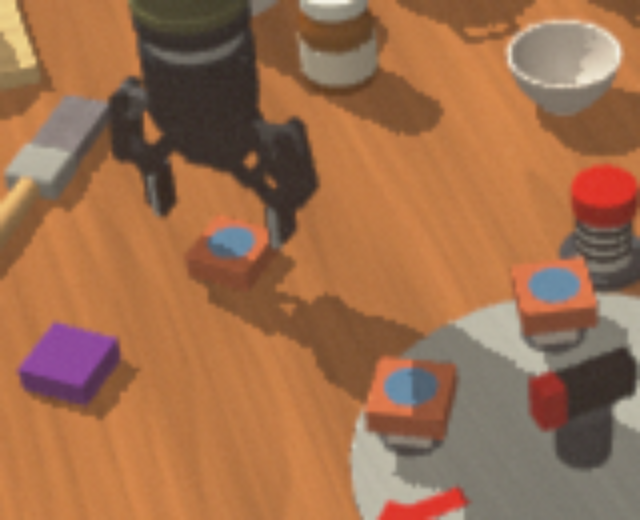

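The jaws straddle the third tile at side (247,210). Both placed tiles sit flat at (328,221) and (292,246).

```bash
python3 -m crank '[[[0,0.2,0,0.001,0.001,0.012,0],[0,0.2,0,0.001,0.001,0.023,0],[0,0.2,0,0.001,0.001,0.023,0],[0,0.2,0,0.001,0.001,0.023,1],[0,0.2,0,0.001,0.001,0.023,1],[0,0.2,0,0.001,0.001,0.023,1],[0,0.2,0,0.001,0.001,0.023,1],[0,0.2,0,0.001,0.001,0.023,1]]]'
python3 - <<'E'
from h import *
go(416.4,271.4,73,46.5)
E
```

```text
time_s: 13.45
tcp_pos: [417.1, 271.8, 76.6]
tool_rot: [3.141, -0.005, 0.812]
wrist_force: [-0.6, -2.4, 6.2]
grip_width: 48.6
t 13.45 tcp [417.1 271.8  76.6] rot [179.97  -0.27  46.53] F [-0.6 -2.4  6.2] grip 48.6
TURN [ 0.03 -0.27  0.03] SHIFT [-0.0008 -0.0003  0.0036] rows>= 1
```

```bash
python3 -m crank '[[[0,-0.2,0,0,0,-0.03,1],[0,-0.2,0,0,0,-0.06,1],[0,-0.2,0,0,0,-0.10,1],[0,-0.2,0,0,0,-0.10,1],[0,-0.2,0,0,0,-0.10,1]]]'
python3 - <<'E'
from h import *
go(491,-89,176,42.8)
E
```

```text
time_s: 13.87
tcp_pos: [417.8, 272.4, 178.1]
tool_rot: [3.14, -0.006, 0.812]
wrist_force: [-0.7, 0.4, -1.2]
grip_width: 48.2
t 13.87 tcp [417.8 272.4 178.1] rot [179.9   -0.34  46.53] F [-0.7  0.4 -1.2] grip 48.2
TURN [ 0.08 -0.35  3.73] SHIFT [-0.2119  0.3017  0.0013] rows>= 9
```

```bash
python3 -m crank '[[[0,0,0.5,-0.012,0.017,0,1],[0,0,1,-0.032,0.046,0,1],[0,-0.2,2,-0.054,0.077,0,1],[0,-0.3,3,-0.076,0.108,0,1],[0,-0.3,3.7,-0.098,0.14,0,1],[0,-0.3,3.7,-0.12,0.171,0,1],[0,-0.3,3.7,-0.142,0.202,0,1],[0,-0.3,3.7,-0.164,0.234,0,1],[0,-0.3,3.7,-0.183,0.26,0,1],[0,-0.3,3.7,-0.195,0.278,0,1]]]'
python3 -m crank '[[[0,0,0,-0.01,0.015,0.0,1],[0,0,0,-0.0155,0.022,0.01,1],[0,0,0,-0.017,0.024,0.02,1],[0,0,0,-0.017,0.024,0.028,1],[0,0,0,-0.017,0.024,0.034,1],[0,0,0,-0.017,0.024,0.034,1],[0,0,0,-0.017,0.024,0.034,1]]]'
python3 - <<'E'
from h import *
go(491,-89,126.5,42.8)
d=viewer.read_camera("side")
z=sensors.get_obs()["tcp_pos"][2]-56
for p,c,a in spots(d): print(np.round(p,1),np.round(c,1),a,np.round(ray(d,c,z),1),np.round(ray(d,c,70),1))
for p,c,a in stilttops(d): print(np.round(p,1),np.round(c,1),a)
E
```

```text
time_s: 14.7
tcp_pos: [483.2, -64.1, 173.9]
tool_rot: [-3.14, 0.008, 0.746]
wrist_force: [-1.0, 0.3, -1.9]
grip_width: 48.4
time_s: 15.28
tcp_pos: [486.6, -89.2, 140.3]
tool_rot: [-3.139, 0.007, 0.749]
wrist_force: [0.1, 0.6, -0.9]
grip_width: 48.3
t 15.28 tcp [486.6 -89.2 140.3] rot [-179.85    0.42   42.91] F [ 0.1  0.6 -0.9] grip 48.3
TURN [-0.15  0.42  0.11] SHIFT [0.0035 0.0028 0.0137] rows>= 1
[485.8 -90.8  84.1] [313.9 277.7] 110 [485.4 -90.5  84.8] [489.7 -78.3  70. ]
[679.8  -3.4  50. ] [373.  241.7] 97
[ 615.7 -115.4   50. ] [369.  279.4] 116
```

```bash
python3 -m crank '[[[-0.1,0.4,0,0.005,0.003,0.004,1],[-0.1,0.4,0,0.005,0.003,0.007,1],[-0.1,0.4,0,0.005,0.003,0.007,1],[-0.1,0.4,0,0.005,0.003,0.007,1],[-0.1,0.4,0,0.005,0.003,0.007,1]]]'
python3 - <<'E'
from h import *
go(491,-89,126.5,42.8)
d=viewer.read_camera("side")
z=sensors.get_obs()["tcp_pos"][2]-56
for p,c,a in spots(d): print(np.round(p,1),np.round(c,1),a,np.round(ray(d,c,z),1),np.round(ray(d,c,70),1))
cv2.imwrite("pics/s6.png",cv2.resize(d["frame"][170:320,230:430],None,fx=4,fy=4)[:,:,::-1])
E
```

```text
time_s: 15.75
tcp_pos: [493.1, -89.3, 134.2]
tool_rot: [3.14, -0.001, 0.748]
wrist_force: [0.0, -0.3, -0.4]
grip_width: 48.9
t 15.75 tcp [493.1 -89.3 134.2] rot [ 1.7992e+02 -4.0000e-02  4.2840e+01] F [ 0.  -0.3 -0.4] grip 48.9
TURN [ 0.08 -0.04  0.04] SHIFT [-0.0014 -0.0017  0.0077] rows>= 1
[492.4 -89.4  77.7] [316.6 278.5] 109 [492.4 -89.7  78.3] [494.8 -83.   70. ]
```

View pics/s6.png

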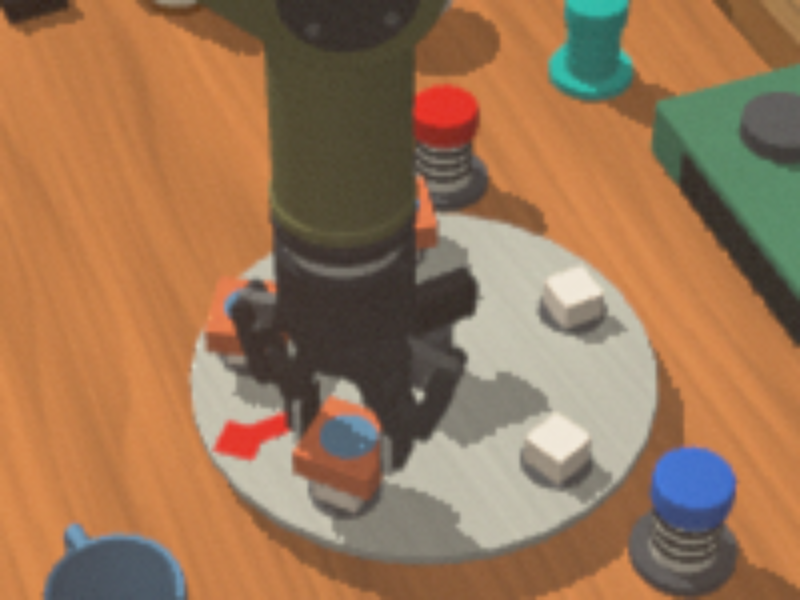

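```bash
python3 - <<'E'
from h import *
d=viewer.read_camera("side"); P=cloud(d)
m=(np.hypot(P[...,0]-492,P[...,1]+89)<19)&(P[...,2]>68)&(P[...,2]<90)
p=P[m]; A=np.c_[p[:,0]-492,p[:,1]+89,np.ones(len(p))]
for i in range(3):
    k=np.linalg.lstsq(A,p[:,2],rcond=None)[0]; r=p[:,2]-A@k; ok=abs(r)<2; p,A=p[ok],A[ok]
print(k,len(p),np.degrees(np.arctan(np.hypot(*k[:2]))))
E
```

```text
[ 8.66864323e-04 -4.77498073e-03  7.78727094e+01] 133 0.2780559219369735
```

```bash
python3 -m crank '[[[0,0,0,-0.0005,-0.001,0.003,1],[0,0,0,-0.0005,-0.001,0.006,1],[0,0,0,-0.0005,-0.001,0.007,1],[0,0,0,-0.0005,-0.001,0.0075,1],[0,0,0,-0.0005,-0.001,0.008,1],[0,0,0,-0.0005,-0.001,0.008,1]]]'
```

```text
time_s: 16.35
tcp_pos: [491.8, -89.1, 126.6]
tool_rot: [3.14, -0.0, 0.748]
wrist_force: [-2.3, -1.5, 4.4]
grip_width: 48.6
```

```bash
python3 -m crank '[[[0,0,0,0,0,0,0.2],[0,0,0,0,0,0,0.2],[0,0,0,0,0,0,0.2],[0,0,0,0,0,0.0,0.2],[0,0,0,0,0,-0.03,0.2],[0,0,0,0,0,-0.06,0.1],[0,0,0,0,0,-0.1,0.0],[0,0,0,0,0,-0.13,0],[0,0,0,0,0,-0.13,0]]]'
python3 - <<'E'
from h import *
go(491,-250,230,42.8)
d=viewer.read_camera("side")
for p,c,a in spots(d): print(np.round(p,1),np.round(c,1),a,np.round(ray(d,c,20),1),np.round(ray(d,c,70),1))
for p,c,a in stilttops(d): print(np.round(p,1),np.round(c,1),a)
E
```

```text
time_s: 17.1
tcp_pos: [495.5, -89.8, 262.4]
tool_rot: [3.13, -0.008, 0.748]
wrist_force: [1.6, -0.5, 0.8]
grip_width: 85.3
t 17.1 tcp [495.5 -89.8 262.4] rot [179.31  -0.43  42.84] F [ 1.6 -0.5  0.8] grip 85.3
TURN [ 0.69 -0.43  0.04] SHIFT [-0.1125  0.1141  0.0329] rows>= 4
[594.9  89.   72.1] [329.7 220.1] 15 [619.7 145.5  20. ] [598.9  94.2  70. ]
[475.9  37.6  70.5] [292.3 246.2] 88 [489.5  86.7  20. ] [476.   38.8  70. ]
[491.4 -89.3  70.4] [316.2 280.8] 109 [505.7 -48.6  20. ] [491.3 -89.1  70. ]
[679.4  -2.9  50. ] [372.8 241.6] 92
[ 616.1 -114.9   50. ] [369.1 279.2] 115
```

```bash
python3 - <<'E'
from h import *
go(571.4,-14.8,210,186.8)
E
python3 -m crank '[[[0,0,-36,0.05,0,0,0],[0,0,-36,0.05,0,0,0],[0,0,-36,0.05,0,0,0],[0,0,-36,0.05,0,0,0],[0,0,-72,0.05,0,0,0],[0,0,-72,0.05,0,0,0],[0,0,-72,0.05,0,0,0],[0,0,-72,0.05,0,0,0],[0,0,-72,0.05,0,0,0],[0,0,-72,0.05,0,0,0]]]'
python3 - <<'E'
from h import *
go(571.4,-14.8,210,186.8)
d=viewer.read_camera("top")
P=cloud(d)
for n in ("top","side"):
    if n=="side": d=viewer.read_camera(n);P=cloud(d)
    m=(P[...,2]>92)&(P[...,2]<104)&(np.hypot(P[...,0]-571,P[...,1]+15)<45)
    print(n,m.sum(), m.sum()>10 and cv2.minAreaRect(P[m][:,:2].astype(np.float32)))
E
```

```text
t 17.15 tcp [494.2 -89.5 259.8] rot [179.5   -0.31  42.84] F [-0.  -0.4  0.2] grip 85.2
TURN [   0.59    0.5  -143.96] SHIFT [ 0.1071 -0.0027  0.0503] rows>= 21
time_s: 17.98
tcp_pos: [527.7, -54.8, 254.4]
tool_rot: [-3.14, -0.001, 2.004]
wrist_force: [0.1, 0.3, -0.1]
grip_width: 85.6
t 17.98 tcp [527.7 -54.8 254.4] rot [-1.7992e+02 -4.0000e-02  1.1481e+02] F [ 0.1  0.3 -0.1] grip 85.6
TURN [-4.000e-02 -9.000e-02 -7.199e+01] SHIFT [0.0179 0.0565 0.0444] rows>= 11
top 12 ((548.8550415039062, -22.82095718383789), (18.998109817504883, 5.0445990562438965), 7.317539215087891)
side 184 ((569.9762573242188, -16.176671981811523), (66.48698425292969, 22.939374923706055), 5.831038951873779)
```

```bash
python3 -m crank '[[[0,0,-72,0.018,0.0565,0.045,0],[0,0,-72,0.018,0.0565,0.045,0],[0,0,-72,0.018,0.0565,0.045,0],[0,0,-72,0.018,0.0565,0.045,0],[0,0,-72,0.018,0.0565,0.045,0],[0,0,-72,0.018,0.0565,0.045,0],[0,0,-72,0.018,0.0565,0.045,0],[0,0,-72,0.018,0.0565,0.045,0],[0,0,-72,0.018,0.0565,0.045,0],[0,0,-72,0.018,0.0565,0.045,0]]]'
python3 -m crank '[[[0,0,0,0,0,0,0],[0,0,0,0,0,0,0]]]'
python3 - <<'E'
from h import *
go(571.4,-14.8,146,186.8)
E
```

```text
time_s: 18.92
tcp_pos: [572.1, -15.1, 210.1]
tool_rot: [-3.141, -0.001, -3.034]
wrist_force: [-0.8, 0.1, 0.2]
grip_width: 85.6
time_s: 19.08
tcp_pos: [572.2, -15.1, 210.4]
tool_rot: [-3.141, -0.0, -3.042]
wrist_force: [-0.2, 0.4, 0.3]
grip_width: 85.5
t 19.08 tcp [572.2 -15.1 210.4] rot [-179.98   -0.   -174.27] F [-0.2  0.4  0.3] grip 85.5
TURN [-0.02 -0.   -1.07] SHIFT [0.0008 0.0004 0.0644] rows>= 2
```

```bash
python3 -m crank '[[[0,0,-1.1,0.0006,0,0.03,0],[0,0,-1.1,0.0006,0,0.05,0],[0,0,-1.1,0.0006,0,0.064,0],[0,0,-1.1,0.0006,0,0.064,0],[0,0,-1.1,0.0006,0,0.064,0]]]'
python3 - <<'E'
from h import *
go(571.6,-14.8,146,186.8)
d=viewer.read_camera("side")
cv2.imwrite("pics/s7.png",cv2.resize(d["frame"][170:320,230:430],None,fx=4,fy=4)[:,:,::-1])
E
```

```text
time_s: 19.5
tcp_pos: [571.5, -15.2, 146.3]
tool_rot: [-3.142, -0.001, -3.02]
wrist_force: [-0.0, 0.3, 0.2]
grip_width: 85.4
t 19.5 tcp [571.5 -15.2 146.3] rot [-1.8000e+02 -7.0000e-02 -1.7301e+02] F [-0.   0.3  0.2] grip 85.4
TURN [-0.   -0.07  0.19] SHIFT [-0.0002  0.0004  0.0003] rows>= 1
```

View pics/s7.png

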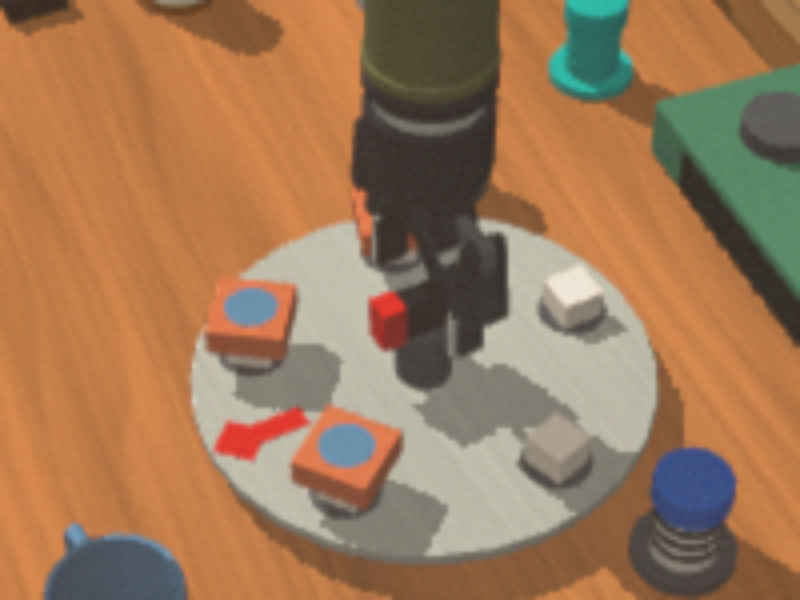

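The fingers straddle the grip bar, whose red end is at side (326,248). All tiles lie flat. I close on the bar.

```bash
python3 -m crank '[[[0,0,0.2,0,0,0,0.3],[0,0,0.2,0,0,0,0.5],[0,0,0.2,0,0,0,0.6],[0,0,0.2,0,0,0,0.7],[0,0,0.2,0,0,0,0.8],[0,0,0.2,0,0,0,1],[0,0,0.2,0,0,0,1],[0,0,0.2,0,0,0,1],[0,0,0.2,0,0,0,1]]]'
python3 - <<'E'
from h import *
go(571.6,-14.8,146,186.8)
E
```

```text
time_s: 20.3
tcp_pos: [572.2, -14.1, 148.0]
tool_rot: [3.14, 0.002, -3.021]
wrist_force: [-1.0, 5.1, 4.7]
grip_width: 17.0
t 20.3 tcp [572.2 -14.1 148. ] rot [ 1.7993e+02  1.3000e-01 -1.7308e+02] F [-1.   5.1  4.7] grip 17.0
TURN [0.07 0.13 0.12] SHIFT [ 0.0007 -0.0006  0.002 ] rows>= 1
```

```bash
python3 -m crank '[[[0,0,0,0,0.0008,-0.0015,1],[0,0,0,0,0.0008,-0.0015,1],[0,0,0,0,0.0008,-0.0015,1]]]'
python3 - <<'E'
from h import *
go(571.6,-14.8,146,186.8); print(sensors.get_obs()["ft_torque"])
E
```

```text
time_s: 20.55
tcp_pos: [572.2, -14.0, 148.1]
tool_rot: [3.141, 0.001, -3.02]
wrist_force: [3.0, 3.6, -8.4]
grip_width: 16.7
t 20.55 tcp [572.2 -14.  148.1] rot [ 1.7999e+02  8.0000e-02 -1.7304e+02] F [ 3.   3.6 -8.4] grip 16.7
TURN [0.01 0.08 0.16] SHIFT [ 0.0007 -0.0007  0.0021] rows>= 1
[ 0.56499493 -0.54597591 -0.1585128 ]
```

```bash
python3 -m crank '[[[0,0,0.2,0,0.0003,0.0005,1],[0,0,0.7,0,0.0003,0.0005,1],[0,0,1.5,0,0.0003,0.0005,1],[0,0,2.7,0,0.0003,0.0005,1],[0,0,4.3,0,0.0003,0.0005,1],[0,0,6.3,0,0.0003,0.0005,1],[0,0,8.6,0,0.0003,0.0005,1],[0,0,11.2,0,0.0003,0.0005,1],[0,0,14,0,0.0003,0.0005,1],[0,0,17,0,0.0003,0.0005,1]]]'
python3 -m crank '[[[0,0,3,0,0,0,1],[0,0,6,0,0,0,1],[0,0,9,0,0,0,1],[0,0,12,0,0,0,1],[0,0,15,0,0,0,1],[0,0,18,0,0,0,1],[0,0,21,0,0,0,1],[0,0,24,0,0,0,1],[0,0,27,0,0,0,1],[0,0,30,0,0,0,1]]]'
python3 - <<'E'
from h import *
go(571.6,-14.8,146,64); print(sensors.get_obs()["ft_torque"])
E
```

```text
time_s: 21.38
tcp_pos: [572.2, -14.3, 148.1]
tool_rot: [-3.141, 0.002, 2.963]
wrist_force: [3.0, 1.8, -7.3]
grip_width: 16.6
time_s: 22.22
tcp_pos: [572.0, -14.8, 148.0]
tool_rot: [-3.141, 0.002, 2.44]
wrist_force: [2.5, 0.6, -6.1]
grip_width: 16.7
t 22.22 tcp [572.  -14.8 148. ] rot [-1.7998e+02  1.1000e-01  1.3978e+02] F [ 2.5  0.6 -6.1] grip 16.7
TURN [6.000e-02 1.100e-01 7.578e+01] SHIFT [ 0.0003 -0.0003  0.002 ] rows>= 11
[ 0.19895434 -0.39301714  0.13440978]
```

```bash
python3 -m crank '[[[0,0,3,0,0,0,1],[0,0,6,0,0,0,1],[0,0,9,0,0,0,1],[0,0,12,0,0,0,1],[0,0,15,0,0,0,1],[0,0,18,0,0,0,1],[0,0,21,0,0,0,1],[0,0,24,0,0,0,1],[0,0,27,0,0,0,1],[0,0,30,0,0,0,1]]]'
python3 -m crank '[[[0,0,3,0,0,0,1],[0,0,6,0,0,0,1],[0,0,9,0,0,0,1],[0,0,12,0,0,0,1],[0,0,15,0,0,0,1],[0,0,18,0,0,0,1],[0,0,21,0,0,0,1],[0,0,24,0,0,0,1],[0,0,26.8,0,0,0,1],[0,0,29.5,0,0,0,1]]]'
python3 -m crank '[[[0,0,2.6,0,0,0,1],[0,0,5,0,0,0,1],[0,0,7.2,0,0,0,1],[0,0,9.2,0,0,0,1],[0,0,11,0,0,0,1],[0,0,12.5,0,0,0,1],[0,0,13.6,0,0,0,1],[0,0,14.4,0,0,0,1],[0,0,15,0,0,0,1],[0,0,15,0,0,0,1]]]'
python3 - <<'E'
from h import *
go(571.6,-14.8,146,64); print(sensors.get_obs()["ft_torque"])
for n in ("top","side"):
    d=viewer.read_camera(n); cv2.imwrite(f"pics/{n}8.png",cv2.resize(d["frame"][120:320,200:440],None,fx=3,fy=3)[:,:,::-1])
E
```

```text
time_s: 23.05
tcp_pos: [571.5, -15.0, 148.1]
tool_rot: [-3.141, 0.002, 1.916]
wrist_force: [1.5, -0.8, -6.2]
grip_width: 16.5
time_s: 23.88
tcp_pos: [571.0, -15.1, 148.1]
tool_rot: [-3.141, 0.002, 1.402]
wrist_force: [0.5, 0.4, -4.8]
grip_width: 16.3
time_s: 24.72
tcp_pos: [570.8, -15.0, 148.1]
tool_rot: [-3.141, 0.002, 1.142]
wrist_force: [-3.1, -3.5, -2.8]
grip_width: 16.9
t 24.72 tcp [570.8 -15.  148.1] rot [-1.7999e+02  1.2000e-01  6.5450e+01] F [-3.1 -3.5 -2.8] grip 16.9
TURN [-0.01  0.12  1.45] SHIFT [0.0005 0.0006 0.0021] rows>= 1
[-0.64212757  0.46633734 -0.03400311]
```

View pics/top8.png

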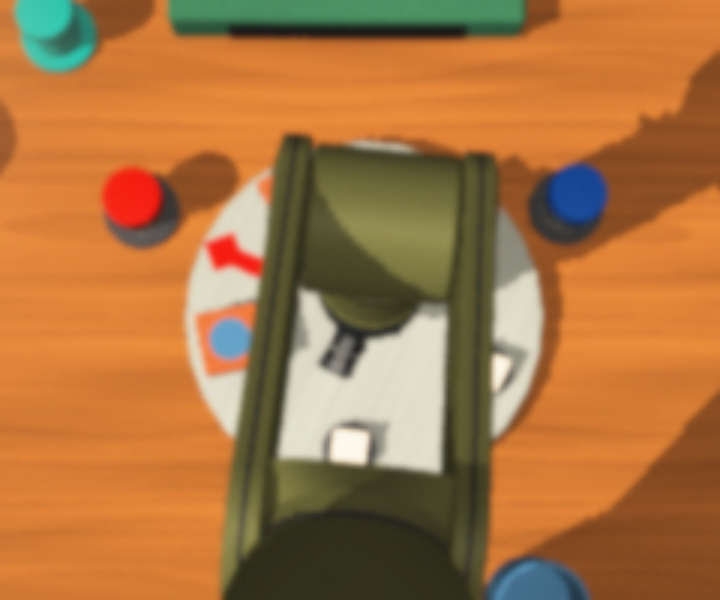

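View pics/side8.png

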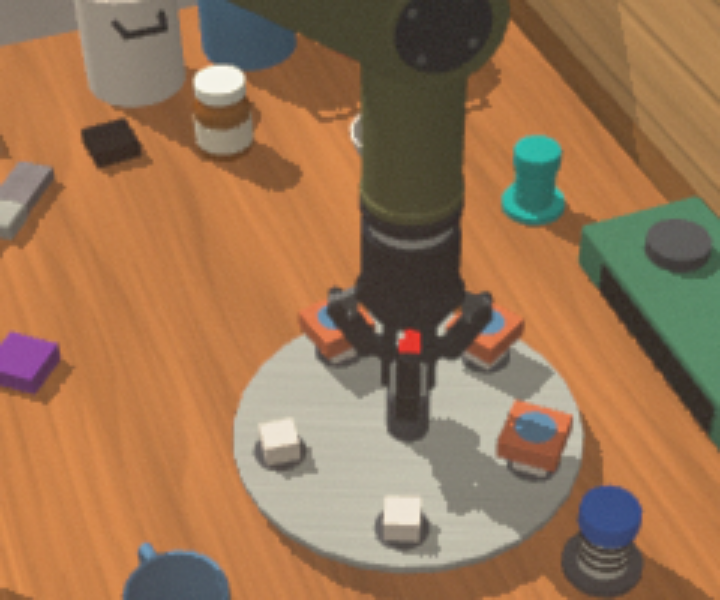

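```bash
cat >> h.py <<'E'
def arrow(d,ax=(572.0,-14.4),prev=None):
    S=stilttops(d,ax)
    for p,c,a in S: print("stilt",np.round(p,1),a,"bearing %.2f r %.1f"%(np.degrees(np.arctan2(p[1]-ax[1],p[0]-ax[0])),np.hypot(p[0]-ax[0],p[1]-ax[1])))
    P=cloud(d); H=hsv(d); h,s,v=[H[...,i].astype(int) for i in range(3)]
    m=((h<6)|(h>174))&(s>150)&(v>90)&(P[...,2]>22)&(P[...,2]<36)&(np.hypot(P[...,0]-ax[0],P[...,1]-ax[1])<148)
    p=P[m]-np.array([*ax,0]); 
    if len(p)>10: print("arrow n",len(p),"bearing of mean %.2f"%np.degrees(np.arctan2(p[:,1].mean(),p[:,0].mean())), "rmean",np.hypot(*p[:,:2].mean(0)))
    for q,c,a in spots(d):
        X=ray(d,c,70); print("spot",np.round(X,1),a,"med",np.round(q,1),"bearing %.2f r %.1f"%(np.degrees(np.arctan2(X[1]-ax[1],X[0]-ax[0])),np.hypot(X[0]-ax[0],X[1]-ax[1])))
E
python3 - <<'E'
from h import *
for n in ("top","side"):
    d=viewer.read_camera(n); print(n); arrow(d)
E
```

```text
top
stilt [ 527.  -124.6   50. ] 30 bearing -112.19 r 119.0
stilt [464.5  -1.9  50. ] 99 bearing 173.38 r 108.3
arrow n 126 bearing of mean 65.76 rmean 120.32272807822946
spot [548.1  93.1  70. ] 121 med [547.1  92.4  70.4] bearing 102.51 r 110.1
side
stilt [461.3  -2.4  50. ] 101 bearing 173.81 r 111.4
stilt [ 524.2 -115.4   50. ] 117 bearing -115.32 r 111.7
arrow n 12 bearing of mean 66.53 rmean 111.69283937732875
spot [538.8  95.   70. ] 22 med [537.2  91.9  71.4] bearing 106.90 r 114.3
spot [671.5  34.6  70. ] 30 med [671.9  31.5  71. ] bearing 26.25 r 110.9
spot [651.  -88.2  70. ] 97 med [650.4 -88.9  70.5] bearing -43.05 r 108.1
```

```bash
python3 -m crank '[[[0,0,0.3,0,0,0,1],[0,0,0.8,0,0,0,1],[0,0,1.3,0,0,0,1],[0,0,1.6,0,0,0,1],[0,0,1.6,0.0005,0.0006,0.001,1],[0,0,1.6,0.0005,0.0006,0.001,1],[0,0,1.6,0.0005,0.0006,0.001,1]]]'
python3 -m crank '[[[0,0,0,0,0,0,0.6],[0,0,0,0,0,0,0.3],[0,0,0,0,0,0,0.1],[0,0,0,0,0,0,0],[0,0,0,0,0,0,0],[0,0,0,0,0,-0.02,0],[0,0,0,0,0,-0.05,0],[0,0,0,0,0,-0.08,0],[0,0,0,0,0,-0.11,0],[0,0,0,0,0,-0.11,0]]]'
python3 - <<'E'
from h import *
go(597,-381,200,64)
for n in ("top","side"):
    d=viewer.read_camera(n); print(n); arrow(d)
E
```

```text
time_s: 25.5
tcp_pos: [570.9, -15.0, 148.0]
tool_rot: [-3.141, 0.003, 1.115]
wrist_force: [-5.8, -5.7, 5.0]
grip_width: 16.9
time_s: 26.33
tcp_pos: [576.2, -14.0, 263.7]
tool_rot: [3.129, -0.005, 1.115]
wrist_force: [1.3, -0.5, 0.7]
grip_width: 85.5
t 26.33 tcp [576.2 -14.  263.7] rot [179.26  -0.27  63.89] F [ 1.3 -0.5  0.7] grip 85.5
TURN [ 0.74 -0.27 -0.12] SHIFT [-0.3207  0.1794  0.0645] rows>= 9
top
stilt [463.5   1.2  50. ] 119 bearing 171.80 r 109.6
arrow n 98 bearing of mean 64.05 rmean 126.94944712261338
spot [551.4  98.6  70. ] 78 med [551.6  98.9  70.8] bearing 100.31 r 114.9
side
stilt [461.6   0.5  50. ] 105 bearing 172.31 r 111.4
stilt [ 521.3 -114.3   50. ] 123 bearing -116.91 r 112.1
arrow n 67 bearing of mean 64.12 rmean 124.56803242979147
spot [551.   94.6  70. ] 78 med [551.   93.1  70.7] bearing 100.92 r 111.0
spot [667.3  38.4  70. ] 75 med [667.   37.4  70.9] bearing 28.99 r 109.0
spot [649.4 -90.5  70. ] 96 med [649.3 -90.5  70.7] bearing -44.52 r 108.5
```

```bash
python3 -m crank '[[[0.7,0,0,-0.16,0.09,0,0],[0.7,0,0,-0.16,0.09,0,0],[0.7,0,0,-0.16,0.09,0,0],[0.7,0,0,-0.16,0.09,0,0],[0.7,0,0,-0.32,0.18,0.064,0.5],[0.7,0,0,-0.32,0.18,0.064,1],[0.7,0,0,-0.32,0.18,0.064,1],[0.7,0,0,-0.32,0.18,0.064,1],[0.7,0,0,-0.32,0.18,0.064,1],[0.7,0,0,-0.32,0.18,0.064,1]]]'
python3 -m crank '[[[0,0,0,0,0,0,1],[0,0,0,0,0,0,1]]]'
python3 - <<'E'
from h import *
for n in ("top","side"):
    d=viewer.read_camera(n); print(n); arrow(d)
    cv2.imwrite(f"pics/{n}9.png",d["frame"][:,:,::-1])
    P=cloud(d); H=hsv(d); h,s,v=[H[...,i].astype(int) for i in range(3)]
    m=(h>45)&(h<80)&(s>120)&(v>60)&(np.hypot(P[...,0]-597,P[...,1]+381)<40)
    for b,st,c in blobs(m): print("btn",st[4],c,np.median(P[b],0),ray(d,c,66))
go(597,-381,150,64)
E
```

```text
time_s: 27.27
tcp_pos: [591.6, -387.1, 187.9]
tool_rot: [-3.127, 0.002, 1.11]
wrist_force: [0.4, 0.7, -0.8]
grip_width: 12.4
time_s: 27.43
tcp_pos: [592.4, -379.9, 191.2]
tool_rot: [-3.127, -0.002, 1.114]
wrist_force: [0.0, 0.3, 0.5]
grip_width: -0.3
top
stilt [ 524.5 -114.3   50. ] 110 bearing -115.42 r 110.6
stilt [463.9   1.   50. ] 112 bearing 171.91 r 109.2
arrow n 152 bearing of mean 64.14 rmean 116.9433619720088
spot [667.1  38.4  70. ] 114 med [666.2  37.6  70.7] bearing 29.06 r 108.7
spot [649.5 -90.4  70. ] 108 med [649.3 -90.3  70.7] bearing -44.44 r 108.5
spot [551.1  94.5  70. ] 117 med [551.1  94.4  70.9] bearing 100.89 r 110.9
btn 144 [471.55555556 213.10416667] [ 595.98513984 -377.7834907    65.86412106] [ 596.1870707  -377.93195206   66.        ]
side
stilt [4.618e+02 2.000e-01 5.000e+01] 103 bearing 172.47 r 111.2
stilt [ 521.9 -113.8   50. ] 119 bearing -116.77 r 111.3
arrow n 65 bearing of mean 64.23 rmean 125.36690458826902
spot [550.9  94.8  70. ] 79 med [550.7  94.1  70.5] bearing 100.95 r 111.2
spot [667.2  38.2  70. ] 76 med [666.3  38.2  70.7] bearing 28.93 r 108.8
spot [649.4 -90.5  70. ] 96 med [648.7 -89.8  70.4] bearing -44.52 r 108.5
btn 174 [417.84482759 372.05747126] [ 595.57966807 -383.59757691   66.91092601] [ 595.66597534 -383.1343346    66.        ]
t 27.53 tcp [ 593.2 -378.9  192.9] rot [-1.7929e+02 -6.0000e-02  6.3930e+01] F [ 0.8 -1.2 -0.3] grip 0.0
TURN [-0.71 -0.06 -0.07] SHIFT [-0.0003  0.0049  0.0429] rows>= 2
```

View pics/top9.png

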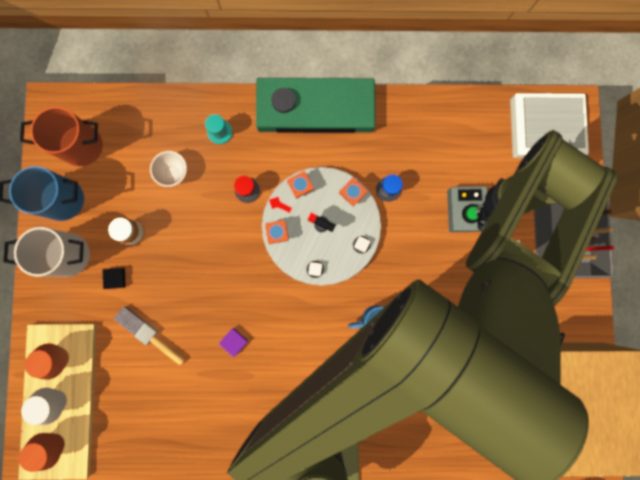

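View pics/side9.png

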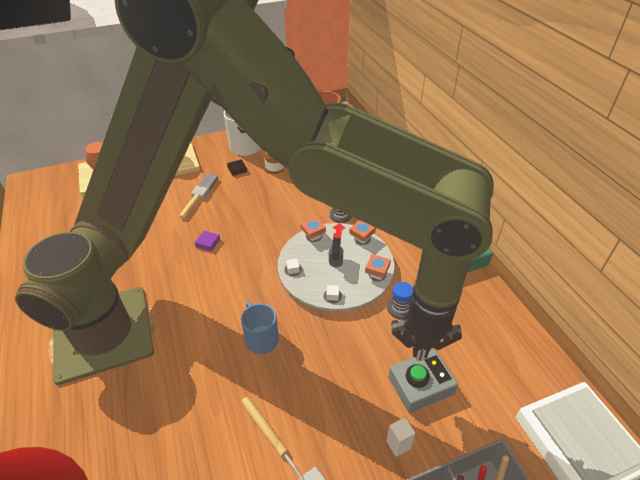

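```bash
cat >> h.py <<'E'
def fit(pts,offs):
    """pts Nx2, offs in deg rel. to arrow, r=110 -> axis, arrow angle"""
    o=np.radians(offs); M=110*np.c_[np.cos(o),np.sin(o)]; pts=np.asarray(pts,float)
    mc,pc=M.mean(0),pts.mean(0); A=(M-mc); B=(pts-pc)
    th=np.arctan2((A[:,0]*B[:,1]-A[:,1]*B[:,0]).sum(),(A*B).sum()); c,s=np.cos(th),np.sin(th)
    ax=pc-np.array([[c,-s],[s,c]])@mc; res=pts-ax-M@np.array([[c,-s],[s,c]]).T
    return ax,np.degrees(th),res
E
python3 - <<'E'
from h import *
for P in ([[524.5,-114.3],[463.9,1.0],[667.1,38.4],[649.5,-90.4],[551.1,94.5]],[[523.5,-113.3],[463.5,.9],[667.2,38.2],[649.4,-90.5],[550.9,94.8]]):
    print(fit(P,[180,108,-36,-108,36]))
    print(fit(P[:2]+P[3:],[180,108,-108,36]))
E
```

```text
(array([571.22, -14.16]), np.float64(64.38752247988246), array([[ 0.83103475, -0.94877511],
       [ 1.71053862,  0.58805273],
       [-0.89273436,  0.26241033],
       [-1.36238295, -0.36450436],
       [-0.28645606,  0.46281642]]))
(array([571.46917254, -14.27380787]), np.float64(64.27342109133549), array([[ 0.77930165, -0.92985914],
       [ 1.43213067,  0.48476133],
       [-1.4602958 , -0.09224364],
       [-0.75113652,  0.53734145]]))
(array([570.9 , -13.98]), np.float64(64.24077230130715), array([[ 0.40493438, -0.25089155],
       [ 1.59285829,  0.02884377],
       [-0.60636523,  0.13044307],
       [-0.94778401, -0.44076752],
       [-0.44364343,  0.53237223]]))
(array([571.06746375, -14.04220556]), np.float64(64.170803680371), array([[ 0.35841645, -0.24713841],
       [ 1.4071773 , -0.04203977],
       [-1.02228189, -0.28159844],
       [-0.74331187,  0.57077662]]))
```

```bash
python3 -m crank '[[[-0.7,0,0,0,0.004,0.02,1],[-0.7,0,0,0,0.004,0.035,1],[-0.7,0,0,0,0.004,0.042,1],[-0.7,0,0,0,0.004,0.042,1],[-0.7,0,0,0,0.004,0.042,1],[-0.7,0,0,0,0.004,0.042,1]]]'
python3 -c "
from h import *
go(596.3,-380.5,145,64)"
```

```text
time_s: 28.03
tcp_pos: [597.3, -381.7, 152.6]
tool_rot: [3.138, 0.0, 1.116]
wrist_force: [0.4, -0.4, -0.2]
grip_width: -0.2
t 28.03 tcp [ 597.3 -381.7  152.6] rot [179.81   0.    63.92] F [ 0.4 -0.4 -0.2] grip -0.2
TURN [ 0.19  0.   -0.08] SHIFT [ 0.0007 -0.0014  0.0076] rows>= 1
```

```bash
python3 -m crank '[[[0,0,0,0.0007,-0.001,0.004,1],[0,0,0,0.0007,-0.001,0.0085,1],[0,0,0,0.0007,-0.001,0.0085,1],[0,0,0,0.0007,-0.001,0.0085,1]]]'
python3 -m crank '[[[0,0,0,0,0,0.001,1],[0,0,0,0,0,0.002,1],[0,0,0,0,0,0.003,1],[0,0,0,0,0,0.004,1],[0,0,0,0,0,0.004,1]]]'
```

```text
time_s: 28.37
tcp_pos: [595.7, -380.9, 142.6]
tool_rot: [3.141, -0.0, 1.115]
wrist_force: [0.8, -0.6, -0.7]
grip_width: -0.2
time_s: 28.78
tcp_pos: [596.0, -381.1, 138.9]
tool_rot: [3.14, -0.0, 1.115]
wrist_force: [-1.1, -0.4, 1.0]
grip_width: 0.4
```

```bash
python3 -m crank '[[[0,0,0,0,0,0.001,1],[0,0,0,0,0,0.002,1],[0,0,0,0,0,0.003,1],[0,0,0,0,0,0.003,1]]]'
python3 -m crank '[[[0,0,0,0,0,0.001,1],[0,0,0,0,0,0.002,1],[0,0,0,0,0,0.003,1],[0,0,0,0,0,0.003,1]]]'
```

```text
time_s: 29.12
tcp_pos: [596.0, -381.1, 136.0]
tool_rot: [3.14, -0.0, 1.115]
wrist_force: [-0.5, 0.1, 3.4]
grip_width: 0.2
time_s: 29.45
tcp_pos: [596.0, -381.1, 133.7]
tool_rot: [3.139, -0.0, 1.115]
wrist_force: [-1.4, 0.6, 7.0]
grip_width: -0.1
```

```bash
python3 -m crank '[[[0,0,0,0,0,0.001,1],[0,0,0,0,0,0.0015,1],[0,0,0,0,0,0.0015,1],[0,0,0,0,0,0.0015,1]]]'

```

```text
time_s: 29.78
tcp_pos: [596.1, -381.1, 133.5]
tool_rot: [3.139, 0.0, 1.115]
wrist_force: [-4.0, 1.0, 12.9]
grip_width: 0.0
```

The button has bottomed out: the force rises from 7 to 13 N with almost no further travel. I hold briefly a little harder, then retreat.

```bash
python3 -m crank '[[[0,0,0,0,0,0.001,1],[0,0,0,0,0,0.001,1],[0,0,0,0,0,0.001,1],[0,0,0,0,0,0.001,1]]]'
python3 -m crank '[[[0,0,0,0,0,-0.01,1],[0,0,0,0,0,-0.03,1],[0,0,0,0,0,-0.06,1],[0,0,0,0,0,-0.1,1],[0,0,0,0,0,-0.1,1],[0,0,0,0,0,-0.1,0],[0,0,0,0,0,-0.1,0]]]'
python3 -c "
from h import *
go(571.4,-14.5,230,63.9)"
```

```text
time_s: 30.12
tcp_pos: [596.1, -381.1, 133.5]
tool_rot: [3.138, 0.0, 1.115]
wrist_force: [-4.7, 3.1, 16.9]
grip_width: -0.1
time_s: 30.7
tcp_pos: [595.6, -380.7, 230.0]
tool_rot: [3.14, -0.0, 1.115]
wrist_force: [0.1, 0.2, -0.7]
grip_width: 23.0
t 30.7 tcp [ 595.6 -380.7  230. ] rot [ 1.7993e+02 -3.0000e-02  6.3870e+01] F [ 0.1  0.2 -0.7] grip 23.0
TURN [ 0.07 -0.03 -0.03] SHIFT [ 0.3181 -0.183  -0.    ] rows>= 9
```

```bash
python3 -m crank '[[[0,0,0,0.318,-0.183,0,0],[0,0,0,0.318,-0.183,0,0],[0,0,0,0.318,-0.183,0,0],[0,0,0,0.318,-0.183,0,0],[0,0,0,0.318,-0.183,0,0],[0,0,0,0.318,-0.183,0,0],[0,0,0,0.318,-0.183,0,0],[0,0,0,0.318,-0.183,0,0],[0,0,0,0.318,-0.183,0,0],[0,0,0,0.318,-0.183,0,0]]]'
python3 -m crank '[[[0,0,0,0,0,0,0],[0,0,0,0,0,0,0],[0,0,0,0,0,0,0]]]'
python3 -c "
from h import *
go(571.3,-14.5,149,63.9); print(sensors.get_obs()['joint_pos'])
for n in ('top','side'):
    d=viewer.read_camera(n); print(n); arrow(d)
"
```

```text
time_s: 31.53
tcp_pos: [569.0, -8.7, 227.9]
tool_rot: [-3.136, -0.001, 1.12]
wrist_force: [-0.4, -0.6, 0.1]
grip_width: 85.7
time_s: 31.78
tcp_pos: [571.4, -15.8, 229.2]
tool_rot: [3.141, 0.001, 1.114]
wrist_force: [1.0, 0.2, 0.7]
grip_width: 85.6
t 31.78 tcp [571.4 -15.8 229.2] rot [1.7999e+02 5.0000e-02 6.3820e+01] F [1.  0.2 0.7] grip 85.6
TURN [ 0.01  0.05 -0.08] SHIFT [ 0.0012 -0.0007  0.0802] rows>= 2
[-1.01190173e-01  3.68131243e-01  1.61679944e+00 -8.73671859e-04
  1.15680944e+00  3.56078198e-01]
top
stilt [463.5   1.3  50. ] 121 bearing 171.78 r 109.7
arrow n 116 bearing of mean 64.08 rmean 123.88164631557495
spot [551.1  95.3  70. ] 110 med [551.7  94.7  70.5] bearing 100.77 r 111.7
side
stilt [461.9   0.5  50. ] 105 bearing 172.31 r 111.1
stilt [ 522.2 -113.9   50. ] 116 bearing -116.58 r 111.2
arrow n 69 bearing of mean 64.06 rmean 124.61260632562482
spot [550.7  94.6  70. ] 78 med [550.8  93.7  70.8] bearing 101.03 r 111.1
spot [667.3  38.2  70. ] 76 med [666.7  37.3  70.3] bearing 28.91 r 108.8
spot [649.4 -90.5  70. ] 96 med [649.3 -90.6  70.5] bearing -44.52 r 108.5
```

```bash
python3 -m crank '[[[0,0,0,0.001,-0.0007,0.035,0],[0,0,0,0.001,-0.0007,0.06,0],[0,0,0,0.001,-0.0007,0.075,0],[0,0,0,0.001,-0.0007,0.08,0],[0,0,0,0.001,-0.0007,0.08,0],[0,0,0,0.001,-0.0007,0.08,0]]]'
python3 -m crank '[[[0,0,0,0,0,0,0.3],[0,0,0,0,0,0,0.5],[0,0,0,0,0,0,0.6],[0,0,0,0,0,0,0.7],[0,0,0,0,0,0,0.8],[0,0,0,0,0,0,1],[0,0,0,0,0,0,1],[0,0,0,0,0,0,1]]]'
python3 -c "
from h import *
go(571.3,-14.5,149,63.9); print(sensors.get_obs()['ft_torque'])"
```

```text
time_s: 32.38
tcp_pos: [572.1, -14.5, 150.5]
tool_rot: [3.14, -0.0, 1.113]
wrist_force: [0.2, -0.5, -0.5]
grip_width: 85.3
time_s: 33.05
tcp_pos: [571.4, -13.5, 150.9]
tool_rot: [3.14, -0.001, 1.115]
wrist_force: [-2.0, 0.1, 5.8]
grip_width: 16.8
t 33.05 tcp [571.4 -13.5 150.9] rot [ 1.799e+02 -3.000e-02  6.387e+01] F [-2.   0.1  5.8] grip 16.8
TURN [ 0.1  -0.03 -0.03] SHIFT [-0.001   0.0003  0.0019] rows>= 1
[ 0.08181414  0.34750702 -0.06029035]
```

```bash
python3 -m crank '[[[0,0,0.2,-0.0005,0,0,1],[0,0,0.7,-0.0005,0,0,1],[0,0,1.5,-0.0005,0,0,1],[0,0,2.7,-0.0005,0,0,1],[0,0,4.3,-0.0005,0,0,1],[0,0,6.3,-0.0005,0,0,1],[0,0,8.6,-0.0005,0,0,1],[0,0,11.2,-0.0005,0,0,1],[0,0,14,-0.0005,0,0,1],[0,0,17,-0.0005,0,0,1]]]'
python3 -m crank '[[[0,0,3,0,0,0,1],[0,0,6,0,0,0,1],[0,0,9,0,0,0,1],[0,0,12,0,0,0,1],[0,0,15,0,0,0,1],[0,0,18,0,0,0,1],[0,0,21,0,0,0,1],[0,0,24,0,0,0,1],[0,0,27,0,0,0,1],[0,0,30,0,0,0,1]]]'
python3 -m crank '[[[0,0,3,0,0,0,1],[0,0,6,0,0,0,1],[0,0,9,0,0,0,1],[0,0,12,0,0,0,1],[0,0,15,0,0,0,1],[0,0,18,0,0,0,1],[0,0,21,0,0,0,1],[0,0,24,0,0,0,1],[0,0,27,0,0,0,1],[0,0,30,0,0,0,1]]]'
python3 -m crank '[[[0,0,3,0,0,0,1],[0,0,6,0,0,0,1],[0,0,9,0,0,0,1],[0,0,12,0,0,0,1],[0,0,15,0,0,0,1],[0,0,18,0,0,0,1],[0,0,21,0,0,0,1],[0,0,24,0,0,0,1],[0,0,27,0,0,0,1],[0,0,30,0,0,0,1]]]'
```

```text
time_s: 33.88
tcp_pos: [571.6, -13.6, 150.9]
tool_rot: [3.14, -0.002, 0.816]
wrist_force: [-0.4, 2.0, 4.2]
grip_width: 16.5
time_s: 34.72
tcp_pos: [571.7, -13.9, 150.9]
tool_rot: [3.14, -0.003, 0.292]
wrist_force: [-0.5, 0.9, 4.1]
grip_width: 16.6
time_s: 35.55
tcp_pos: [571.7, -14.2, 150.9]
tool_rot: [3.141, -0.003, -0.231]
wrist_force: [-1.2, -0.8, 4.6]
grip_width: 16.5
time_s: 36.38
tcp_pos: [571.6, -14.5, 150.9]
tool_rot: [-3.141, -0.003, -0.755]
wrist_force: [-0.6, -1.5, 4.8]
grip_width: 17.0
```

Remaining: 124.7 − 107 = 17.7°.

```bash
python3 -m crank '[[[0,0,2.9,0,0,0,1],[0,0,5.6,0,0,0,1],[0,0,8.1,0,0,0,1],[0,0,10.4,0,0,0,1],[0,0,12.5,0,0,0,1],[0,0,14.3,0,0,0,1],[0,0,15.8,0,0,0,1],[0,0,16.9,0,0,0,1],[0,0,17.5,0,0,0,1],[0,0,17.7,0,0,0,1]]]'
python3 -m crank '[[[0,0,0,0,0,0,1],[0,0,0,0,0,0,1]]]'
python3 -c "
from h import *
go(571.3,-14.5,149,-60.7); print(sensors.get_obs()['joint_pos'])
for n in ('top','side'):
    d=viewer.read_camera(n); print(n); arrow(d)
"
```

```text
time_s: 37.22
tcp_pos: [571.4, -14.6, 150.9]
tool_rot: [-3.141, -0.002, -1.061]
wrist_force: [-1.0, -1.4, 6.3]
grip_width: 16.4
time_s: 37.38
tcp_pos: [571.4, -14.6, 150.9]
tool_rot: [-3.141, -0.002, -1.061]
wrist_force: [-0.9, -1.0, 5.5]
grip_width: 16.5
t 37.38 tcp [571.4 -14.6 150.9] rot [-1.7994e+02 -1.4000e-01 -6.0800e+01] F [-0.9 -1.   5.5] grip 16.5
TURN [-0.06 -0.14 -0.1 ] SHIFT [-0.0002  0.      0.0019] rows>= 1
[-9.87565254e-02  4.56002096e-01  1.70695625e+00 -1.68465561e-03
  9.76424987e-01  2.53414481e+00]
top
stilt [647.2  73.   50. ] 60 bearing 49.27 r 115.3
stilt [519.   89.6  50. ] 48 bearing 116.98 r 116.7
arrow n 48 bearing of mean -62.18 rmean 132.1349034348642
spot [ 559.6 -125.2   70. ] 85 med [ 559.3 -125.4   71.4] bearing -96.38 r 111.5
spot [464.  -34.8  70. ] 120 med [463.6 -34.2  70.5] bearing -169.29 r 109.9
side
stilt [648.4  60.6  50. ] 51 bearing 44.45 r 107.1
stilt [516.9  80.6  50. ] 97 bearing 120.14 r 109.8
arrow n 130 bearing of mean -61.32 rmean 116.49046450951744
spot [672.2 -58.1  70. ] 90 med [672.4 -58.5  70.8] bearing -23.59 r 109.3
spot [464.1 -34.6  70. ] 102 med [464.  -35.3  70.5] bearing -169.40 r 109.8
spot [ 559.4 -121.8   70. ] 113 med [ 559.1 -122.5   70.7] bearing -96.69 r 108.1
```

```bash
python3 -m crank '[[[0,0,0,0,0,0,0.6],[0,0,0,0,0,0,0.3],[0,0,0,0,0,0,0.1],[0,0,0,0,0,0,0],[0,0,0,0,0,0,0],[0,0,0,0,0,-0.02,0],[0,0,0,0,0,-0.05,0],[0,0,0,0,0,-0.08,0],[0,0,0,0,0,-0.08,0],[0,0,0,0,0,-0.08,0]]]'
python3 -c "
from h import *
go(596,-380.8,200,-60.7)"
```

```text
time_s: 38.32
tcp_pos: [572.6, -14.2, 232.3]
tool_rot: [-3.136, -0.004, -1.062]
wrist_force: [-0.8, 0.2, 0.2]
grip_width: 85.2
t 38.32 tcp [572.6 -14.2 232.3] rot [-179.69   -0.23  -60.83] F [-0.8  0.2  0.2] grip 85.2
TURN [-0.3  -0.23 -0.13] SHIFT [0.3314 0.1584 0.0328] rows>= 9
```

```bash
python3 -m crank '[[[0,0,0,0.331,0.158,0,0],[0,0,0,0.331,0.158,0,0],[0,0,0,0.331,0.158,0,0],[0,0,0,0.331,0.158,0,0],[0,0,0,0.331,0.158,0,0.5],[0,0,0,0.331,0.158,0.032,1],[0,0,0,0.331,0.158,0.032,1],[0,0,0,0.331,0.158,0.032,1],[0,0,0,0.331,0.158,0.032,1],[0,0,0,0.331,0.158,0.032,1]]]'
python3 -m crank '[[[0,0,0,0,0,0,1],[0,0,0,0,0,0,1],[0,0,0,0,0,0,1]]]'
python3 - <<'E'
from h import *
for n in ("top","side"):
    d=viewer.read_camera(n); print(n); arrow(d)
    cv2.imwrite(f"pics/{n}10.png",d["frame"][:,:,::-1])
go(596,-380.8,145,-60.7)
E
```

```text
time_s: 39.15
tcp_pos: [593.3, -387.2, 194.3]
tool_rot: [3.139, -0.002, -1.067]
wrist_force: [0.8, -0.8, -0.3]
grip_width: 12.3
time_s: 39.4
tcp_pos: [594.3, -378.5, 197.6]
tool_rot: [-3.141, 0.001, -1.061]
wrist_force: [-0.2, -0.2, 0.5]
grip_width: -0.3
top
stilt [646.6  66.5  50. ] 118 bearing 47.32 r 110.1
stilt [518.3  81.2  50. ] 111 bearing 119.32 r 109.6
stilt [464.8 -35.9  50. ] 119 bearing -168.69 r 109.3
arrow n 150 bearing of mean -60.86 rmean 115.74844115958635
spot [672.4 -58.1  70. ] 114 med [672.2 -58.8  70.4] bearing -23.53 r 109.5
spot [ 560.1 -122.2   70. ] 115 med [ 559.3 -122.9   70.2] bearing -96.29 r 108.4
spot [513.1  -2.9  70. ] 111 med [515.1  -3.6  47.8] bearing 168.94 r 60.0
side
stilt [645.1  64.8  50. ] 88 bearing 47.30 r 107.8
stilt [516.9  80.2  50. ] 93 bearing 120.24 r 109.5
stilt [489.8   5.9  50. ] 20 bearing 166.15 r 84.7
stilt [462.5 -36.4  50. ] 109 bearing -168.66 r 111.7
arrow n 131 bearing of mean -61.26 rmean 116.45445341969638
spot [672.  -57.9  70. ] 90 med [671.9 -58.1  70.3] bearing -23.54 r 109.0
spot [507.9 -22.6  70. ] 90 med [514.5  -4.5  49.1] bearing -172.75 r 64.6
spot [ 559.6 -121.9   70. ] 113 med [ 559.2 -122.6   70.3] bearing -96.57 r 108.2
t 39.5 tcp [ 594.7 -378.3  198.5] rot [-1.7994e+02 -3.0000e-02 -6.0720e+01] F [ 0.3 -0.2  0.2] grip 0.1
TURN [-0.06 -0.03 -0.02] SHIFT [0.0027 0.0002 0.0535] rows>= 2
```

View pics/top10.png

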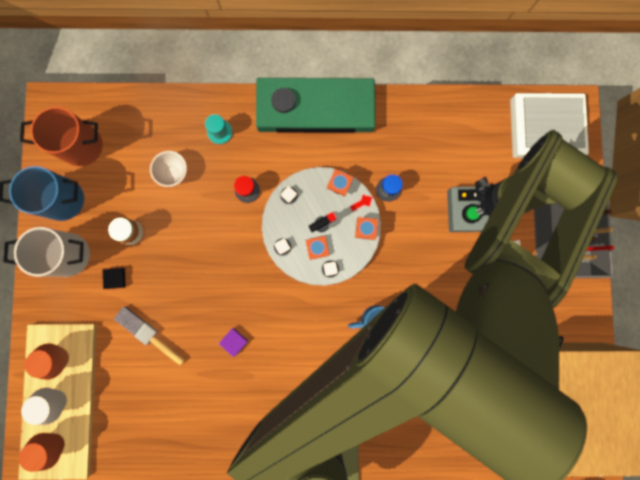

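A tile has been knocked off its stilt: it now lies on the deck at top pixel (317,248), and its stilt at (283,246) is bare. I must mend this before the second press, so I measure it closely.

```bash
python3 - <<'E'
from h import *
for n in ("top","side"):
    d=viewer.read_camera(n); P=cloud(d)
    m=(P[...,2]>42)&(P[...,2]<53)&(np.hypot(P[...,0]-514,P[...,1]+4)<42)
    for b,st,c in blobs(m,40): print(n,st[4],cv2.minAreaRect(P[b][:,:2].astype(np.float32)),P[b].mean(0))
    for q,c,a in spots(d): 
        if q[2]<60: 
            print("spot",ray(d,c,48),a)
            w=P[(np.hypot(P[...,0]-q[0],P[...,1]-q[1])<17)&(P[...,2]>38)&(P[...,2]<60)]
            A=np.c_[w[:,:2]-q[:2],np.ones(len(w))]; print("plane",np.linalg.lstsq(A,w[:,2],rcond=None)[0],len(w))
    if n=="top": cv2.imwrite("pics/t11.png",cv2.resize(d["frame"][160:290,255:395],None,fx=5,fy=4.6)[:,:,::-1])
    else: cv2.imwrite("pics/s11.png",cv2.resize(d["frame"][200:320,260:420],None,fx=5,fy=5)[:,:,::-1])
E
```

```text
top 413 ((515.7247924804688, -4.105569839477539), (50.231597900390625, 49.811458587646484), 11.527485847473145) [515.2089571   -3.93120514  48.09970351]
spot [514.69559333  -3.15604922  48.        ] 111
plane [-1.85250718e-03  2.04382583e-03  4.83729519e+01] 148
side 326 ((513.8412475585938, -4.978477478027344), (51.33375930786133, 51.7848014831543), 10.049209594726562) [513.26941773  -7.14791632  47.80018292]
spot [514.66292245  -3.02465547  48.        ] 90
plane [ 7.17284084e-03 -5.38729492e-03  4.85747258e+01] 108
```

View pics/t11.png

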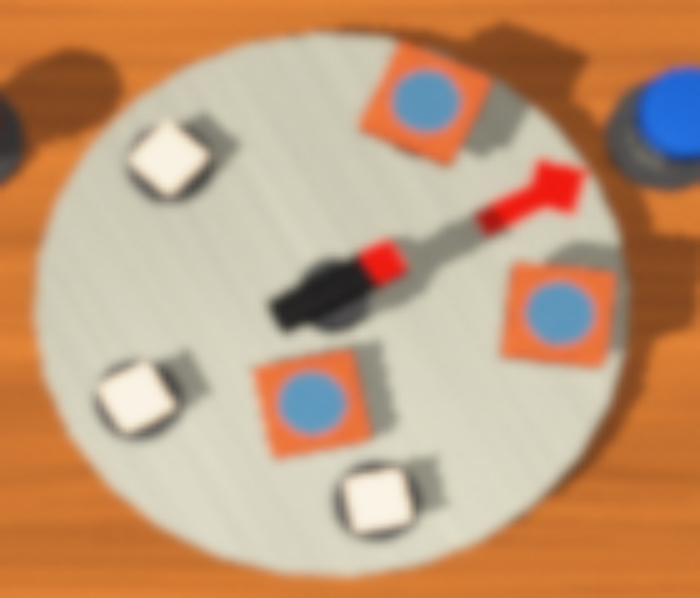

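View pics/s11.png

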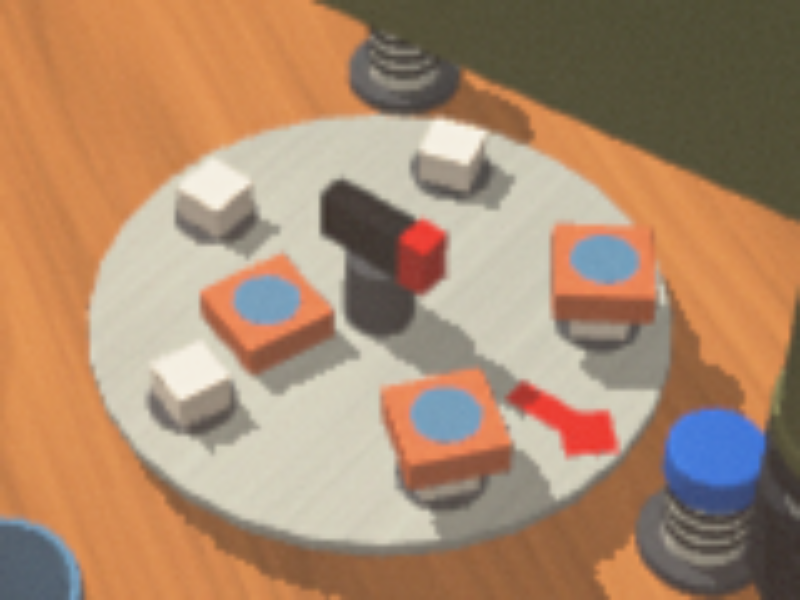

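Deck tile at (514.6,-3.2), edges at 11.5°, lying flat, which is already parallel to its stilt. I grip it tangentially, keeping the gripper body above the hub bar.

```bash
python3 -m crank '[[[0,0,-36,-0.18,-0.07,-0.02,0.15],[0,0,-36,-0.18,-0.07,-0.02,0.15],[0,0,-36,-0.18,-0.07,-0.02,0.15],[0,0,-36,-0.18,-0.07,-0.02,0.15],[0,0,-36,-0.18,-0.07,-0.02,0.15],[0,0,-72,-0.18,-0.07,-0.02,0.15],[0,0,-72,-0.18,-0.07,-0.02,0.15],[0,0,-72,-0.18,-0.07,-0.02,0.15],[0,0,-72,-0.18,-0.07,-0.02,0.15],[0,0,-72,-0.18,-0.07,-0.02,0.15]]]'
python3 -m crank '[[[0,0,0,0,0,0,0.15],[0,0,0,0,0,0,0.15]]]'
python3 -c "
from h import *
go(514.6,-3.2,180,11.5)"
```

```text
time_s: 40.43
tcp_pos: [568.1, -187.7, 219.0]
tool_rot: [3.14, -0.002, 0.196]
wrist_force: [0.3, -0.3, -0.1]
grip_width: 72.6
time_s: 40.6
tcp_pos: [568.0, -188.2, 218.8]
tool_rot: [3.14, -0.002, 0.186]
wrist_force: [0.2, 0.1, 0.7]
grip_width: 72.6
t 40.6 tcp [ 568.  -188.2  218.8] rot [ 1.7994e+02 -1.2000e-01  1.0650e+01] F [0.2 0.1 0.7] grip 72.6
TURN [ 0.06 -0.12 -0.85] SHIFT [-0.0184 -0.1917  0.0385] rows>= 5
```

```bash
python3 -m crank '[[[0,0,-0.8,-0.018,-0.1915,0,0.15],[0,0,-0.8,-0.018,-0.1915,0,0.15],[0,0,-0.8,-0.018,-0.1915,0,0.15],[0,0,-0.8,-0.018,-0.1915,0.02,0.15],[0,0,-0.8,-0.018,-0.1915,0.038,0.15],[0,0,-0.8,-0.018,-0.1915,0.06,0.15],[0,0,-0.8,-0.018,-0.1915,0.078,0.15],[0,0,-0.8,-0.018,-0.1915,0.078,0.15],[0,0,-0.8,-0.018,-0.1915,0.078,0.15],[0,0,-0.8,-0.018,-0.1915,0.078,0.15]]]'
python3 - <<'E'
from h import *
d=viewer.read_camera("side"); arrow(d)
for q,c,a in spots(d): print(np.round(ray(d,c,48),1))
cv2.imwrite("pics/s12.png",cv2.resize(d["frame"][180:320,240:420],None,fx=4.4,fy=4.2)[:,:,::-1])
go(514.6,-3.2,105,11.5)
E
```

```text
time_s: 41.43
tcp_pos: [515.4, -4.3, 140.9]
tool_rot: [3.14, -0.003, 0.201]
wrist_force: [-0.2, 0.1, -0.3]
grip_width: 72.6
stilt [645.3  65.1  50. ] 86 bearing 47.34 r 108.1
stilt [505.3  83.2  50. ] 21 bearing 124.34 r 118.2
stilt [462.8 -37.   50. ] 111 bearing -168.30 r 111.5
arrow n 131 bearing of mean -61.21 rmean 116.62717970947361
spot [573.6 523.4  70. ] 28 med [594.4 611.2  12.4] bearing 89.83 r 537.8
spot [672.  -58.1  70. ] 91 med [671.8 -58.5  70.8] bearing -23.59 r 109.2
spot [505.6 -22.2  70. ] 76 med [512.1  -3.   48.6] bearing -173.29 r 66.9
spot [ 559.9 -121.5   70. ] 108 med [ 559.4 -121.8   70.5] bearing -96.44 r 107.8
[582.1 557.   48. ]
[683.1 -39.5  48. ]
[512.3  -2.7  48. ]
[ 568.  -104.5   48. ]
t 41.48 tcp [515.7  -4.5 141.3] rot [179.92  -0.21  11.5 ] F [-0.  -0.1  0.5] grip 72.6
TURN [ 0.08 -0.21 -0.  ] SHIFT [-0.0009 -0.0016  0.0363] rows>= 1
```

View pics/s12.png

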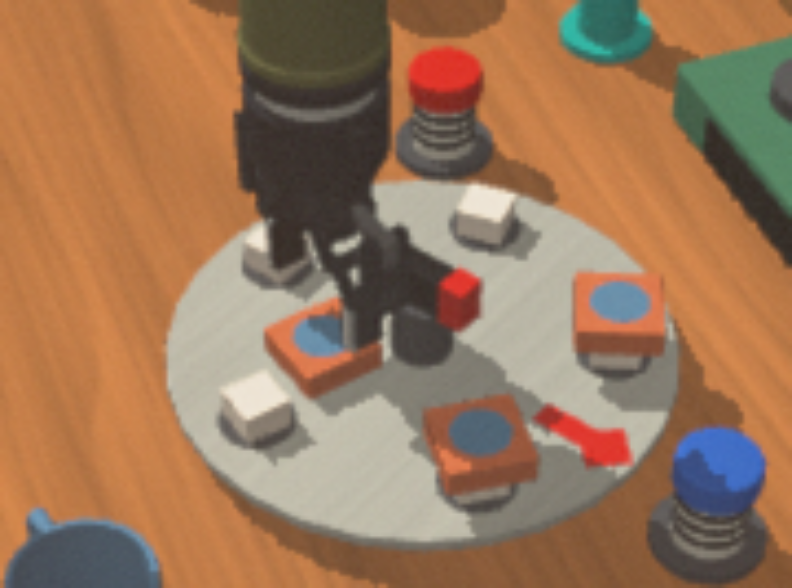

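```bash
python3 -m crank '[[[0,-0.2,0,-0.001,-0.0015,0.01,0.15],[0,-0.2,0,-0.001,-0.0015,0.02,0.15],[0,-0.2,0,-0.001,-0.0015,0.028,0.15],[0,-0.2,0,-0.001,-0.0015,0.034,0.15],[0,-0.2,0,-0.001,-0.0015,0.034,0.15],[0,-0.2,0,-0.001,-0.0015,0.034,0.15]]]'
python3 -c "
from h import *
go(514.6,-3.2,105,11.5)"
```

```text
time_s: 41.98
tcp_pos: [512.8, -2.9, 105.3]
tool_rot: [3.141, 0.004, 0.202]
wrist_force: [0.6, -0.7, -0.9]
grip_width: 72.2
t 41.98 tcp [512.8  -2.9 105.3] rot [179.99   0.22  11.58] F [ 0.6 -0.7 -0.9] grip 72.2
TURN [0.01 0.22 0.08] SHIFT [0.0017 0.0006 0.0003] rows>= 1
```

```bash
python3 -m crank '[[[0,0,0,0,0,0,0.25],[0,0,0,0,0,0,0.35],[0,0,0,0,0,0,0.45],[0,0,0,0,0,0,1],[0,0,0,0,0,0,1],[0,0,0,0,0,0,1],[0,0,0,0,0,0,1]]]'
python3 -m crank '[[[0,0,0,0,0,-0.003,1],[0,0,0,0,0,-0.01,1],[0,0,0,0,0,-0.025,1],[0,0,0,0,0,-0.04,1],[0,0,0,0,0,-0.045,1],[0,0,0,0,0,-0.045,1],[0,0,0,0,0,-0.045,1]]]'
python3 -c "
from h import *
go(464.3,-35.8,150,11.5)"
```

```text
time_s: 42.57
tcp_pos: [513.7, -2.9, 106.8]
tool_rot: [3.14, 0.001, 0.202]
wrist_force: [-1.6, -0.7, 5.8]
grip_width: 48.4
time_s: 43.15
tcp_pos: [513.4, -2.8, 151.3]
tool_rot: [3.141, 0.001, 0.202]
wrist_force: [-0.2, -1.2, -1.4]
grip_width: 48.3
t 43.15 tcp [513.4  -2.8 151.3] rot [1.7994e+02 8.0000e-02 1.1590e+01] F [-0.2 -1.2 -1.4] grip 48.3
TURN [0.06 0.08 0.09] SHIFT [-0.0548  0.0224  0.0014] rows>= 2
```

```bash
python3 -m crank '[[[0,0,0,-0.008,0.003,0,1],[0,0,0,-0.022,0.009,0,1],[0,0,0,-0.036,0.0145,0,1],[0,0,0,-0.048,0.019,0.003,1],[0,0,0,-0.0545,0.022,0.007,1],[0,0,0,-0.0555,0.0223,0.012,1],[0,0,0,-0.0555,0.0223,0.013,1],[0,0,0,-0.0555,0.0223,0.013,1],[0,0,0,-0.0555,0.0223,0.013,1]]]'
python3 - <<'E'
from h import *
go(464.3,-35.8,128.8,11.5)
for n in ("top","side"):
    d=viewer.read_camera(n); arrow(d)
    P=cloud(d); z=sensors.get_obs()["tcp_pos"][2]-58.8
    for q,c,a in spots(d): print(np.round(q,1),np.round(ray(d,c,z),1))
cv2.imwrite("pics/s13.png",cv2.resize(d["frame"][180:320,240:420],None,fx=4.4,fy=4.2)[:,:,::-1])
E
```

```text
time_s: 43.9
tcp_pos: [464.3, -35.8, 138.0]
tool_rot: [3.141, 0.002, 0.202]
wrist_force: [0.9, 0.0, -0.9]
grip_width: 48.5
t 43.9 tcp [464.3 -35.8 138. ] rot [1.7996e+02 9.0000e-02 1.1590e+01] F [ 0.9  0.  -0.9] grip 48.5
TURN [0.04 0.09 0.09] SHIFT [0.     0.     0.0092] rows>= 1
stilt [646.6  66.6  50. ] 114 bearing 47.36 r 110.2
stilt [518.4  81.2  50. ] 124 bearing 119.28 r 109.7
arrow n 151 bearing of mean -60.89 rmean 115.6497202309455
spot [672.2 -58.2  70. ] 115 med [671.9 -58.9  70.5] bearing -23.58 r 109.4
spot [ 560.1 -122.2   70. ] 115 med [ 559.4 -122.7   70.6] bearing -96.29 r 108.4
[671.9 -58.9  70.5] [670.3 -57.6  79.4]
[ 559.4 -122.7   70.6] [ 559.1 -121.1   79.4]
stilt [645.1  65.8  50. ] 81 bearing 47.64 r 108.5
arrow n 132 bearing of mean -61.22 rmean 116.31647303886736
spot [672.  -57.9  70. ] 90 med [672.2 -57.8  70.4] bearing -23.54 r 109.0
spot [461.2 -25.6  70. ] 48 med [459.1 -35.1  80. ] bearing -174.25 r 111.4
spot [ 560.  -121.8   70. ] 110 med [ 559.9 -122.3   70.3] bearing -96.38 r 108.0
[672.2 -57.8  70.4] [667.2 -66.   79.5]
[459.1 -35.1  80. ] [458.8 -34.   79.5]
[ 559.9 -122.3   70.3] [ 556.5 -129.1   79.5]
```

View pics/s13.png

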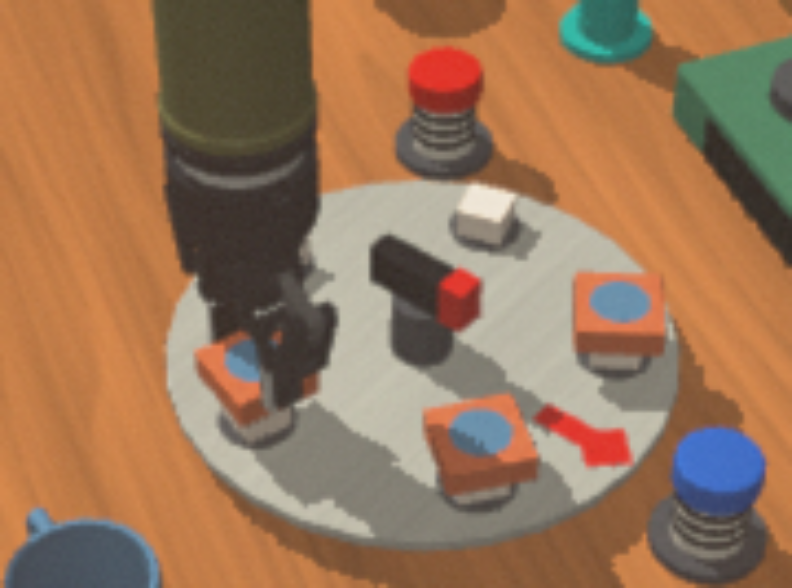

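```bash
python3 -m crank '[[[0,0,0,-0.0008,0,0.003,1],[0,0,0,-0.0008,0,0.006,1],[0,0,0,-0.0008,0,0.008,1],[0,0,0,-0.0008,0,0.009,1],[0,0,0,-0.0008,0,0.009,1],[0,0,0,-0.0008,0,0.009,1]]]'
```

```text
time_s: 44.5
tcp_pos: [462.7, -36.0, 129.2]
tool_rot: [3.141, 0.002, 0.202]
wrist_force: [-0.5, 0.1, -1.3]
grip_width: 48.4
```

```bash
python3 -m crank '[[[0,0,0,0.0005,0,0.0005,1],[0,0,0,0.0005,0,0.001,1],[0,0,0,0.0005,0,0.0013,1],[0,0,0,0.0005,0,0.0013,1]]]'
```

```text
time_s: 44.83
tcp_pos: [463.1, -35.9, 128.8]
tool_rot: [3.141, 0.002, 0.202]
wrist_force: [-3.4, -0.3, 8.7]
grip_width: 48.4
```

```bash
python3 -m crank '[[[0,0,0,0,0,-0.0005,0.2],[0,0,0,0,0,-0.0005,0.2],[0,0,0,0,0,-0.0005,0.2],[0,0,0,0,0,-0.0005,0.2],[0,0,0,0,0,-0.03,0.2],[0,0,0,0,0,-0.06,0.1],[0,0,0,0,0,-0.09,0.1],[0,0,0,0,0,-0.1,0.1],[0,0,0,0,0,-0.1,0.1]]]'
python3 - <<'E'
from h import *
d=viewer.read_camera("side"); arrow(d)
cv2.imwrite("pics/s14.png",cv2.resize(d["frame"][180:320,240:420],None,fx=4.4,fy=4.2)[:,:,::-1])
go(596,-380.8,220,-60.7)
E
```

```text
time_s: 45.58
tcp_pos: [465.3, -36.1, 230.8]
tool_rot: [3.138, -0.004, 0.202]
wrist_force: [1.2, 0.3, -0.0]
grip_width: 76.9
stilt [644.6  64.8  50. ] 87 bearing 47.48 r 107.4
stilt [505.4  82.7  50. ] 20 bearing 124.45 r 117.8
arrow n 133 bearing of mean -61.28 rmean 116.52050282669498
spot [574.7 579.1  70. ] 27 med [586.7 629.   39.5] bearing 89.74 r 593.5
spot [672.  -57.9  70. ] 90 med [671.5 -58.4  70.9] bearing -23.54 r 109.0
spot [463.9 -35.1  70. ] 100 med [463.5 -36.1  70.6] bearing -169.18 r 110.1
spot [ 559.5 -121.9   70. ] 114 med [ 559.3 -122.9   70.7] bearing -96.64 r 108.2
t 45.63 tcp [464.2 -35.9 229.1] rot [ 1.7989e+02 -6.0000e-02  1.1590e+01] F [ 0.6 -0.5 -0.4] grip 77.1
TURN [ 6.000e-02 -1.300e-01  7.229e+01] SHIFT [0.0598 0.3643 0.0099] rows>= 11
```

View pics/s14.png

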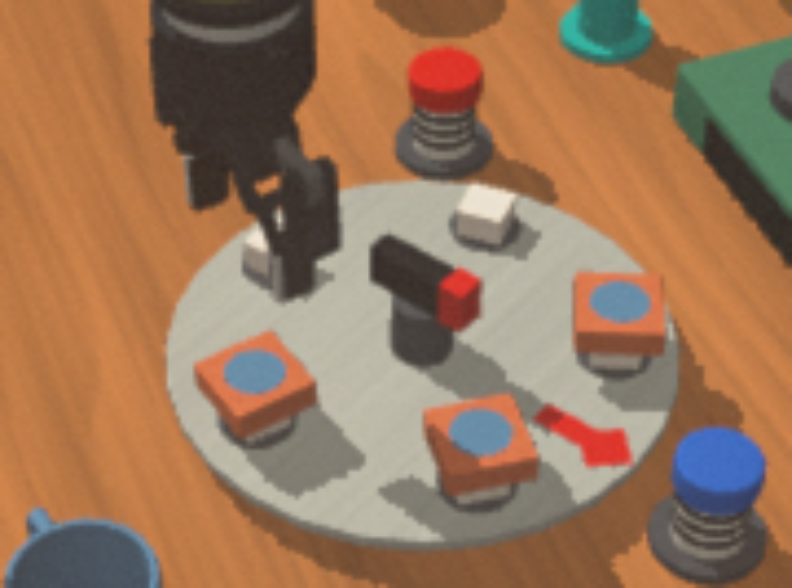

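All tiles are on stilts again: side (298,269), (349,283) and (381,252). The arrow still points at the blue cap, so I go to the second press.

```bash
python3 -m crank '[[[0,0,0,0.06,0.364,0,0.5],[0,0,0,0.06,0.364,0,1],[0,0,0,0.06,0.364,0,1],[0,0,0,0.06,0.364,0,1],[0,0,0,0.06,0.364,0,1],[0,0,0,0.06,0.364,0,1],[0,0,0,0.06,0.364,0.01,1],[0,0,0,0.06,0.364,0.02,1],[0,0,0,0.06,0.364,0.03,1],[0,0,0,0.06,0.364,0.04,1]]]'
python3 -m crank '[[[0,0,0,0,0,0.02,1],[0,0,0,0,0,0.03,1],[0,0,0,0,0,0.03,1],[0,0,0,0,0,0.03,1],[0,0,0,0,0,0.03,1]]]'
python3 - <<'E'
from h import *
go(596,-380.8,145,11.6)
for n in("top","side"):
    d=viewer.read_camera(n); arrow(d)
E
```

```text
time_s: 46.47
tcp_pos: [596.4, -387.3, 183.6]
tool_rot: [3.138, 0.003, 0.198]
wrist_force: [-0.0, 0.6, 0.6]
grip_width: 0.1
time_s: 46.88
tcp_pos: [595.3, -379.9, 158.3]
tool_rot: [3.141, 0.002, 0.203]
wrist_force: [0.5, -0.2, 0.6]
grip_width: -0.1
t 46.88 tcp [ 595.3 -379.9  158.3] rot [1.7996e+02 1.2000e-01 1.1630e+01] F [ 0.5 -0.2  0.6] grip -0.1
TURN [0.04 0.12 0.03] SHIFT [0.0005 0.0011 0.0133] rows>= 1
stilt [646.9  66.5  50. ] 118 bearing 47.18 r 110.2
stilt [518.2  81.7  50. ] 121 bearing 119.27 r 110.1
arrow n 151 bearing of mean -60.88 rmean 115.67660444347898
spot [672.2 -58.2  70. ] 115 med [671.5 -58.8  70.3] bearing -23.58 r 109.4
spot [ 560.1 -122.2   70. ] 115 med [ 559.4 -121.2   70.5] bearing -96.29 r 108.4
spot [464.5 -35.6  70. ] 116 med [463.6 -36.4  70.4] bearing -168.85 r 109.6
spot [ 348.7 -113.3   70. ] 136 med [ 353.4 -115.5   68.8] bearing -156.12 r 244.2
stilt [639.4  60.7  50. ] 39 bearing 48.08 r 100.9
stilt [516.8  80.   50. ] 96 bearing 120.30 r 109.3
arrow n 130 bearing of mean -61.34 rmean 116.51136350663208
spot [672.  -58.1  70. ] 91 med [671.8 -58.   70.2] bearing -23.59 r 109.2
spot [463.9 -35.1  70. ] 100 med [463.4 -35.3  70.4] bearing -169.18 r 110.1
spot [ 559.6 -121.9   70. ] 113 med [ 559.4 -122.6   70.5] bearing -96.57 r 108.2
spot [ 358.4 -191.4   70. ] 15 med [ 361.3 -177.4   49.9] bearing -140.35 r 277.4
```

```bash
python3 -c "
from h import *
P=[[646.9,66.5],[518.2,81.7],[672.2,-58.2],[560.1,-122.2],[464.5,-35.6]]
print(fit(P,[108,180,36,-36,-108]))"
python3 -m crank '[[[0,0,0,0.0005,0.001,0.006,1],[0,0,0,0.0005,0.001,0.012,1],[0,0,0,0.0005,0.001,0.017,1],[0,0,0,0.0005,0.001,0.018,1],[0,0,0,0.0005,0.001,0.018,1]]]'
python3 -m crank '[[[0,0,0,0,0,0.001,1],[0,0,0,0,0,0.002,1],[0,0,0,0,0,0.003,1],[0,0,0,0,0,0.004,1],[0,0,0,0,0,0.005,1],[0,0,0,0,0,0.005,1]]]'
```

```text
(array([572.38, -13.56]), np.float64(-60.462916274694834), array([[ 0.25758366, -1.08858914],
       [ 0.04854579, -0.44404809],
       [-0.30524318,  0.91146187],
       [ 0.10161293,  0.66094081],
       [-0.1024992 , -0.03976544]]))
time_s: 47.4
tcp_pos: [595.4, -381.0, 139.5]
tool_rot: [-3.141, 0.003, 0.202]
wrist_force: [-1.4, 1.0, 2.2]
grip_width: 0.1
time_s: 47.9
tcp_pos: [595.7, -381.2, 135.2]
tool_rot: [3.141, 0.002, 0.202]
wrist_force: [-2.3, 1.5, 3.2]
grip_width: 0.1
```

```bash
python3 -m crank '[[[0,0,0,0,0,0.001,1],[0,0,0,0,0,0.002,1],[0,0,0,0,0,0.003,1],[0,0,0,0,0,0.003,1],[0,0,0,0,0,0.003,1]]]'
python3 -m crank '[[[0,0,0,0,0,0.001,1],[0,0,0,0,0,0.0015,1],[0,0,0,0,0,0.0015,1],[0,0,0,0,0,0.0015,1]]]'
```

```text
time_s: 48.32
tcp_pos: [595.7, -381.2, 133.6]
tool_rot: [3.141, 0.002, 0.202]
wrist_force: [-3.1, 2.9, 10.6]
grip_width: -0.1
time_s: 48.65
tcp_pos: [595.7, -381.2, 133.5]
tool_rot: [3.14, 0.001, 0.202]
wrist_force: [-4.7, 3.7, 16.5]
grip_width: -0.2
```

Bottomed at the same depth (133.5 mm, 16.5 N). Retreat and make the final check.

```bash
python3 -m crank '[[[0,0,0,0,0,-0.01,1],[0,0,0,0,0,-0.03,1],[0,0,0,0,0,-0.06,1],[0,0,0,0,0,-0.09,1],[0,0,0,0,0,-0.1,1],[0,0,0,0,0,-0.1,1],[0,0,0,0,0,-0.1,1]]]'
python3 - <<'E'
from h import *
for n in("top","side"):
    d=viewer.read_camera(n); arrow(d); cv2.imwrite(f"pics/{n}15.png",d["frame"][:,:,::-1])
E
```

```text
time_s: 49.23
tcp_pos: [596.2, -381.4, 230.5]
tool_rot: [3.14, 0.001, 0.202]
wrist_force: [0.9, -0.1, -0.4]
grip_width: -0.0
stilt [646.5  66.9  50. ] 126 bearing 47.50 r 110.3
stilt [518.4  81.4  50. ] 123 bearing 119.21 r 109.8
arrow n 149 bearing of mean -60.85 rmean 115.74633637435589
spot [672.3 -58.   70. ] 113 med [671.7 -58.9  70.4] bearing -23.49 r 109.4
spot [ 560.1 -122.2   70. ] 115 med [ 559.3 -122.7   70.6] bearing -96.29 r 108.4
spot [464.5 -35.6  70. ] 116 med [463.7 -36.4  70.7] bearing -168.85 r 109.6
stilt [645.6  65.3  50. ] 84 bearing 47.28 r 108.5
stilt [517.6  80.5  50. ] 95 bearing 119.83 r 109.4
arrow n 130 bearing of mean -61.41 rmean 116.60767616700332
spot [672.  -57.9  70. ] 90 med [671.9 -57.7  70.4] bearing -23.54 r 109.0
spot [463.9 -35.1  70. ] 100 med [463.6 -35.8  70.5] bearing -169.18 r 110.1
spot [ 559.5 -121.9   70. ] 114 med [ 559.4 -121.8   70.5] bearing -96.64 r 108.2
spot [ 359.6 -186.8   70. ] 23 med [ 362.6 -176.5   56.2] bearing -140.94 r 273.5
```

View pics/top15.png

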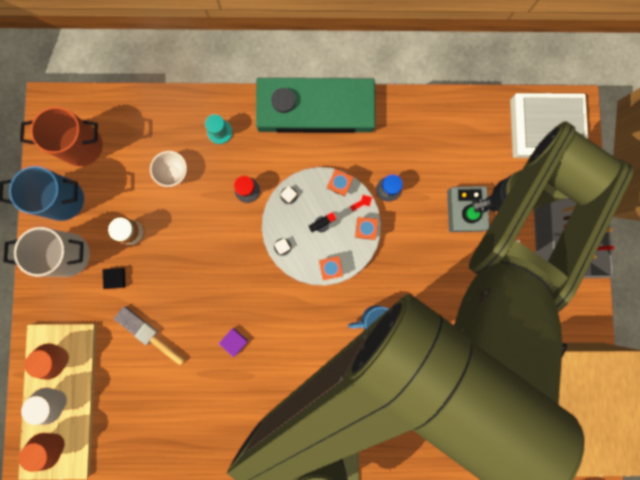

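View pics/side15.png

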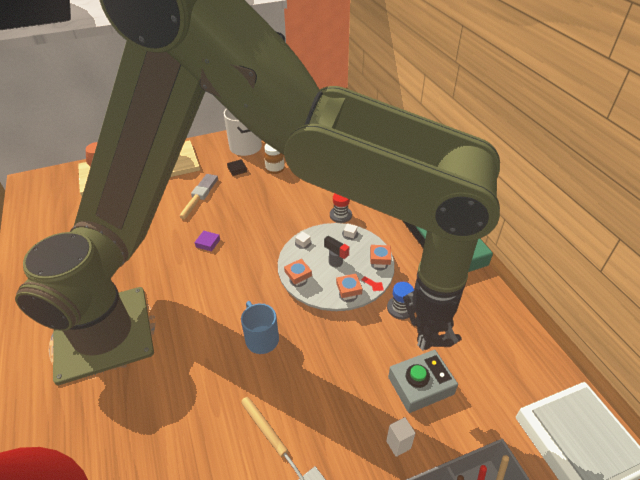

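All three tiles lie on stilts (top (340,182), (367,228), (331,267)), the arrow points at the blue cap (391,185), and nothing else has moved. I hand it in.

```bash
python3 -c "
from cell import arm
print(arm.job_done())"
```

```text
the job is handed in; nothing more can be done
None
```

The job is done and handed in at about 49 s of the 210 s allowed. There were three terracotta tiles on the bench, and each now lies on its own stilt. I turned the carousel clockwise about 123° to the red cap and pressed the button. I then turned it clockwise about 125° to the blue cap and pressed again.

- **Tile knocked off:** after the second turn the cameras showed one tile lying on the deck. I set it back on its stilt before the second press; by the camera readings the deck did not move.
- **Tiles:** all three lie flat and, as far as the cameras can tell, within about 1–1.5 mm of their stilt centres.
- **Arrow:** at the warm stop it read about 64.2° against an outlet bearing of 63.7–63.8°. At the cool stop, the last fit before the second press gave about −60.5° against −60.6 to −60.8°.
- **Button:** both presses stopped at the same depth, about 6 mm below first contact, at roughly 17 N.
- **Other things on the bench:** in the last pictures everything in view was where it began. The mug and the post at the right were partly hidden by the arm in the top view, but the side view shows both still standing.

The two cameras disagreed by 1–2 mm and about 0.5° throughout, which is within their stated calibration. No check failed apart from finding that tile.

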